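# Change the bezel block over to its large punch

### The arm

A 6-joint arm with a two-finger parallel gripper is mounted at the origin on the work surface. World frame = base frame: x ahead of the robot, y to its left, z up, the work surface at z = 0. Lengths are in m, angles in rad, forces in N, time in s.
With the tool pointing down it reaches from about 0.35 to 0.85 m from the base axis. Payload 8.1 kg.
Tool frame: the origin (TCP) lies between the finger pads; the fingertips stand 25 mm ahead of it and the grasp point (between the pads) lies 6 mm ahead of it (robot.tip_extent is the distance from the TCP to the fingertips, in m); z points along the fingers, y is the direction in which the jaws open and shut (so a half turn about z gives the same grasp; the last joint's range is limited). The gripper opens to 93 mm and grips with 3 to 60 N. Pads are 15 mm wide; open, the fingers measure 128 mm over their backs; the gripper's body (75 mm by 188 mm) begins 65 mm behind the grasp point.
Start: joints at [1.216, 0.13, 1.488, -0, 1.523, -0.085], TCP at [0.16, 0.578, 0.244] pointing down, gripper open.
Joint ranges: [-2.96, 2.96], [-0.89, 2.26], [0.02, 2.5], [-1.34, 4.48], [0, 2.73], [-2.66, 2.66]. Speed limits (rad/s): [2.39, 2.39, 2.79, 3.14, 3.14, 3.14].

### API

Orientations are given as a rotation vector (axis times angle).
In Python, from plant import robot gives the robot as it stands.
- The arm moves only by the tool drive_tool, never from a script. Its argument "increments" is a list of rows, each a list of 7 numbers: the closure, from 0 (fully open) to 1 (shut), then the shift along the world's x, y, z in units of 25 mm (1.0 is 25 mm), then the turn, a rotation vector about the world's x, y, z in rad. In form: [[gripper, dx, dy, dz, rx, ry, rz], ...]. A call has 1 to 20 rows; each row is the pose to reach, as a shift and turn from the pose commanded when the call began; what a row does not reach only later rows make up. A row lasts 1/12 s, in which the tool goes at most 41.7 mm and 7.16 degrees, less where a joint would pass 70% of its speed; a pose out of reach is approached as far as the arm can. A call with a gripper value outside its range is refused whole. The fingers move at their own pace and stop on an object; "squeeze" is the grip in N (left out, the last holds). Time passes only in rows, so rows that repeat a pose let the fingers close. It gives the time, the measured TCP pose, the force and the opening at its end, in the units of the state.
- robot.read_state(): the state, without advancing time (a new reading comes with each control period).
- robot.read_camera(name): name is "side" or "top" or "wrist"; returns a dict with "image" (400x640x3 uint8, red, green, blue), "fx", "fy", "cx", "cy" (pixels), "T" (4x4, takes a point from camera to world coordinates); the wrist camera has in their place "mount" (4x4, takes a point from camera to tool coordinates, whose origin is the TCP and whose axes are the flange's). Camera axes: x right, y down, z forward; pixel columns grow to the right and rows downward; lengths in m; the calibration is good to about 2 mm. The wrist camera is an equidistant fisheye: a pixel r from the principal point sees the ray r / f radians off the axis. A picture is of the moment at which its call begins: read the wrist's pose just before it. There is no depth.
- robot.close_job(): hands the job in, once; it reports no verdict.
The state is a dict: "t": time; "q": joint angles; "dq": joint speeds; "joint_torque": joint torques, N m; "tool_pos": TCP position; "orientation": TCP orientation; "force": force on the tool from outside, world axes, zero at the start; "wrist_torque": the same for the moment, N m; "opening": finger opening in m.
Only numpy, scipy, OpenCV 4.12 (cv2) and the standard library are available. Lean on these libraries where they do the work, as an engineer would, in place of code of your own. Each camera call takes 0.05 s, during which the arm holds its last target.

### The job

Change the bezel block in the ball vise over to the large punch: first put the punch that is standing in the block back upright in the free hole of the wooden stand, then take the punch with the widest taper from the stand and press it gently, without dropping or banging it, fully home in the block's largest cup. Once it is home, rock it in the cup by about ten degrees, without drawing it out, to check that the taper does not bind, then let it sit fully home again and leave it standing there. Leave the small punch and the wooden-handled pusher standing in the stand, and do not disturb the other things on the bench.

Things in the scene. Friction and masses are not known exactly. Their poses are not given: they have to be found in the camera images.
- bezel_block: steel block 60 x 150 x 34 mm in the jaws of a ball vise, its upper face leaning 30 degrees (towards the vise's own -x). Fixed. Origin: centre of its underside; z normal to the upper face (axis of the three through cups, 28 degrees included taper), y along the row: large cup at y +50, middle 0, small -50 mm, mouths at z 34. Jaws (113 mm over all along x, 100 mm along y) end 8 mm below the face
- cup_large (a point): centre of the mouth of the largest cup (40 mm across at the face); axes as the block's, z out of the cup. With the large punch fully home, the punch's nose is 48 mm below this point along the cup's axis
- cup_middle (a point): centre of the mouth of the middle cup (34 mm across at the face); axes as the block's
- cup_small (a point): centre of the mouth of the smallest cup (28 mm across at the face); axes as the block's; stays empty
- punch_large: turned oiled steel punch 123 mm long, 0.45 to 0.65 kg: rounded nose 20 mm across, then a taper (28 degrees included) widening to 42 mm at 52 mm from the nose's tip, then a round knurled grip 28 mm across, straight from 70 to 109 mm from the tip, domed end. Starts upright in one of the stand's holes. Slides easily in the block, does not lock. Origin: tip of the nose; z towards the domed end
- punch_middle: the same kind of punch, 111 mm long, 0.36 to 0.54 kg: taper that widens to 36 mm at 40 mm from the nose's tip, grip 28 mm across, straight from 58 to 97 mm from the tip. Starts fully home in the block's middle cup (tip 36 mm below the cup's mouth), leaning with it. Origin: tip of the nose; z towards the domed end
- punch_small: the same kind of punch, 99 mm long, taper widens to 30 mm, grip 28 mm across. Starts and stays in one of the stand's holes. Origin: tip of the nose; z up
- bezel_pusher: hand tool with a tapered steel nose like the punches', a thin neck and a pear-shaped dark wooden handle 39 mm across, 114 mm long. Starts and stays in one of the stand's holes. Origin: tip of the nose; z up
- punch_stand: dark wooden stand, 140 x 140 x 36 mm, with four equal tapered holes (28 mm across at the top, 70 mm apart in a square, at x and y of + or - 35 mm) in which any of the punches stands upright, its nose's tip 24 mm below the stand's top. Fixed, turned any way about vertical. Origin: centre of its underside
- free_hole (a point): centre of the mouth of the stand's one free hole, at the stand's top
- ball_vise: heavy steel ball vise: a ball 124 mm across in a rubber ring 156 mm across, its jaws leaning 30 degrees. Fixed. Origin: on the bench under the ball's centre; its x points away from the side to which the block leans
- ring_mandrel: steel ring mandrel standing upright between vise and stand: round base 84 mm across, tapered rod to 305 mm high. Loose. Origin: centre of the underside
- pliers: pliers with red grips lying flat, 146 mm long, 60 mm wide, 14 mm high. Loose. Origin: near the pivot, x towards the jaws
- chasing_hammer: hammer lying at the left, 240 mm long, steel head 78 mm across at its +x end, 32 mm high. Loose. Origin: mid-length, on the bench
- pumice_jar: jar with a metal lid, 60 mm across, 85 mm high. Loose. Origin: centre of the underside
- bench_brush: bench brush lying bristles down, 200 mm long, 35 mm high. Loose. Origin: centre of the underside
Not all that is in view belongs to the job. What is shaped like the punch_small but red or turquoise is not meant.

How it is judged:
By the outcome, as a careful person would: the job done as asked, in the order asked, and still so for the second after the job is handed in, with the robot touching nothing.
It also fails if it takes over 69 s, if anything falls off the work surface, if the arm or the gripper's body presses on something with over 40 N, if the wrist force passes 120 N, or if a joint passes its speed limit or range.

## Working session

There is one attempt and no reset: what is moved stays moved. The work goes in short steps, Python scripts to look and compute and a tool call to move; the robot and the scene stay as the last step left them, time stands still between calls to the robot, and variables do not carry over. Pictures are saved under pics/ and viewed, and the job is handed in when it is done.

Besides the shell and the picture viewer there is one more tool, called after "Request:" by a JSON object that holds its "op" and its "data". drive_tool: Moves the arm, as the interface text tells. Its arguments: {"type":"object","properties":{"increments":{"type":"array"},"squeeze":{"type":"number"}},"required":["increments"]}

```bash
ls; mkdir -p pics
python3 - <<'E'
from plant import robot
import cv2,numpy as np
s=robot.read_state();print({k:np.round(v,3) for k,v in s.items()})
print(robot.tip_extent)
for n in ["side","top","wrist"]:
    c=robot.read_camera(n)
    cv2.imwrite(f"pics/{n}0.png",c["image"][:,:,::-1])
    print(n,c["fx"],c["fy"],c["cx"],c["cy"],np.round(c.get("T",c.get("mount")),4).tolist())
E
```

```text
pics
{'t': np.float64(0.0), 'q': array([ 1.216,  0.131,  1.489, -0.   ,  1.523, -0.085]), 'dq': array([-0.001, -0.001,  0.   , -0.   ,  0.001,  0.   ]), 'joint_torque': array([-2.0000e-03, -5.5982e+01, -4.9176e+01,  7.7000e-02,  3.5000e-02,
       -0.0000e+00]), 'tool_pos': array([0.16 , 0.578, 0.243]), 'orientation': array([-4.220e-01, -3.113e+00,  3.000e-03]), 'force': array([0.616, 0.537, 0.445]), 'wrist_torque': array([-0.008, -0.01 ,  0.025]), 'opening': np.float64(0.093)}
0.025
side 373.8379638057139 373.8379638057139 322.217319249656 198.7549940081186 [[-0.9233, -0.2568, 0.2858, 0.2772], [-0.384, 0.643, -0.6627, 0.6624], [-0.0136, -0.7215, -0.6922, 0.7942], [0.0, 0.0, 0.0, 1.0]]
top 375.1867623126151 375.1867623126151 321.0034391223665 198.85132883642646 [[-0.0221, -0.9938, 0.1093, 0.4423], [-0.9997, 0.0214, -0.0072, 0.0109], [0.0048, -0.1094, -0.994, 1.404], [0.0, 0.0, 0.0, 1.0]]
wrist 309.70691628693146 309.70691628693146 320.1042327485696 201.0893737191777 [[0.0009, -0.9581, -0.2864, 0.0803], [1.0, 0.0008, 0.0007, -0.0003], [-0.0004, -0.2864, 0.9581, -0.1407], [0.0, 0.0, 0.0, 1.0]]
```

View pics/side0.png

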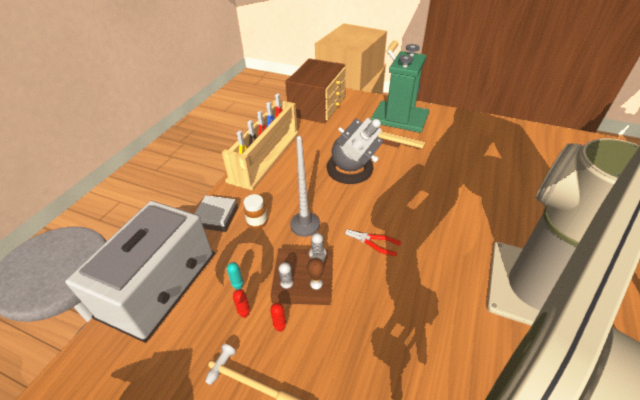

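View pics/top0.png

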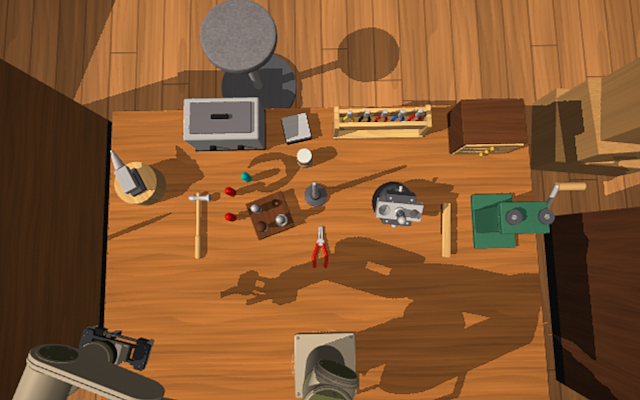

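View pics/wrist0.png

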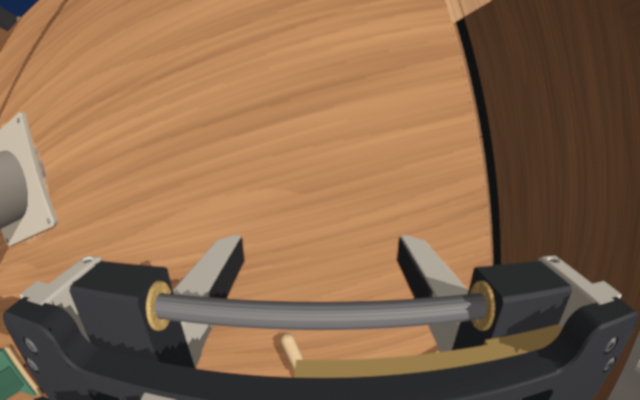

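```bash
cat > h.py <<'E'
import numpy as np,cv2
from scipy.spatial.transform import Rotation as R
from plant import robot
def pinray(c,u,v):
    d=np.array([(u-c["cx"])/c["fx"],(v-c["cy"])/c["fy"],1.0]);T=np.array(c["T"]);d=T[:3,:3]@d
    return T[:3,3],d/np.linalg.norm(d)
def wristT(s,c):
    T=np.eye(4);T[:3,:3]=R.from_rotvec(s["orientation"]).as_matrix();T[:3,3]=s["tool_pos"]
    return T@np.array(c["mount"])
def fishray(c,T,u,v):
    x=(u-c["cx"])/c["fx"];y=(v-c["cy"])/c["fy"];r=np.hypot(x,y)
    k=np.sin(r)/r if r>1e-9 else 1
    d=T[:3,:3]@np.array([x*k,y*k,np.cos(r)]);return T[:3,3],d
def plane(o,d,z): return o+d*(z-o[2])/d[2]
def pinproj(c,P):
    T=np.array(c["T"]);p=T[:3,:3].T@(np.asarray(P)-T[:3,3]);return np.array([c["fx"]*p[0]/p[2]+c["cx"],c["fy"]*p[1]/p[2]+c["cy"]])
def fishproj(c,T,P):
    p=T[:3,:3].T@(np.asarray(P)-T[:3,3]);r=np.hypot(p[0],p[1]);a=np.arctan2(r,p[2])
    return np.array([c["fx"]*a*p[0]/r+c["cx"],c["fy"]*a*p[1]/r+c["cy"]])
def two(o1,d1,o2,d2):
    A=np.array([d1,-d2]).T;t=np.linalg.lstsq(A,o2-o1,rcond=None)[0]
    a=o1+t[0]*d1;b=o2+t[1]*d2;return (a+b)/2,np.linalg.norm(a-b)
def snap(name,n):
    s=robot.read_state();c=robot.read_camera(n);cv2.imwrite(f"pics/{name}.png",c["image"][:,:,::-1]);
    import pickle;pickle.dump((s,c),open(f"pics/{name}.pkl","wb"));return s,c
def load(name):
    import pickle;return pickle.load(open(f"pics/{name}.pkl","rb"))
def crop(name,u0,v0,u1,v1,k,out):
    im=cv2.imread(f"pics/{name}.png")[v0:v1,u0:u1];cv2.imwrite(f"pics/{out}.png",cv2.resize(im,None,fx=k,fy=k,interpolation=cv2.INTER_CUBIC))
E
python3 - <<'E'
from h import *
snap("s1","side");snap("t1","top")
crop("t1",220,170,460,270,3.3,"t1c");crop("s1",220,110,420,320,2.8,"s1c")
s,c=load("t1")
for n,u,v,z in [("stand",270,215,.036),("vise",396,205,.15),("mandrel",317,192,.02),("pliers",320,245,.01),("pum",305,157,.085),("red",231,217,.08),("red2",230,191,.08),("turq",246,177,.08)]:
    print(n,plane(*pinray(c,u,v),z).round(3))
E
```

```text
stand [0.537 0.188 0.036]
vise [ 0.554 -0.25   0.15 ]
mandrel [0.62  0.015 0.02 ]
pliers [0.424 0.008 0.01 ]
pum [0.739 0.055 0.085]
red [0.53 0.32 0.08]
red2 [0.623 0.324 0.08 ]
turq [0.672 0.267 0.08 ]
```

View pics/t1c.png

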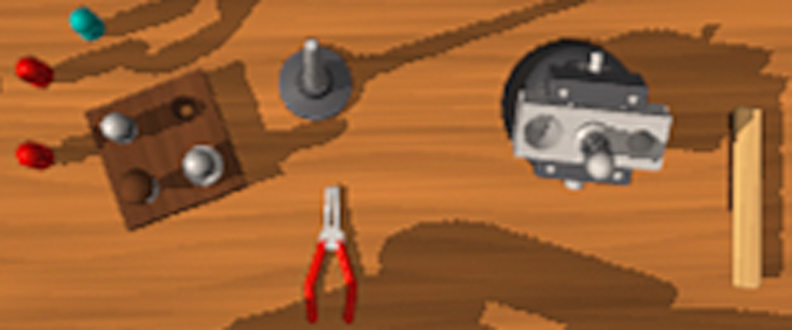

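View pics/s1c.png

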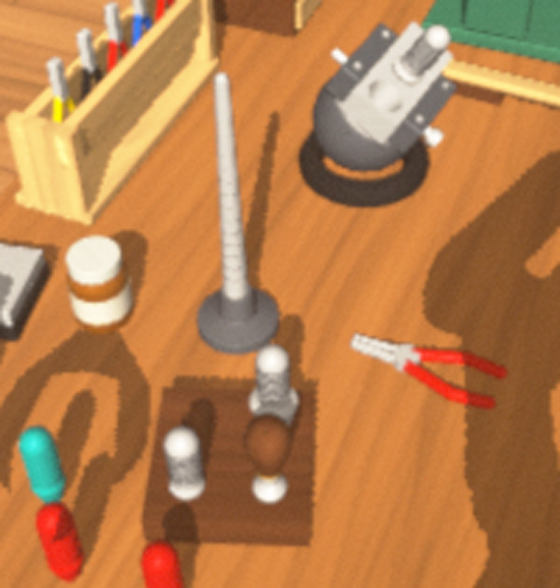

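Request:
{"op": "drive_tool", "data": {"increments": [[0, 12, -15, 4, 0, 0, 0], [0, 12, -15, 4, 0, 0, 0], [0, 12, -15, 4, 0, 0, 0], [0, 12, -15, 4, 0, 0, 0], [0, 12, -15, 4, 0, 0, 0], [0, 12, -15, 4, 0, 0, 0], [0, 12, -15, 4, 0, 0, 0], [0, 12, -15, 4, 0, 0, 0], [0, 12, -15, 4, 0, 0, 0], [0, 12, -15, 4, 0, 0, 0], [0, 12, -15, 4, 0, 0, 0], [0, 12, -15, 4, 0, 0, 0], [0, 12, -15, 4, 0, 0, 0], [0, 12, -15, 4, 0, 0, 0], [0, 12, -15, 4, 0, 0, 0]]}}

```text
t: 1.5
tool_pos: [0.4596, 0.2036, 0.3433]
orientation: [-0.423, -3.112, -0.0]
force: [-1.3, 0.4, 0.1]
opening: 0.093
```

Run:
```python
from h import *
s,c=snap("w2","wrist");print(s["t"],s["tool_pos"],s["orientation"])
```

```text
1.5 [0.4595669  0.20356702 0.34328911] [-4.23308799e-01 -3.11215241e+00 -2.52370912e-04]
```

View pics/w2.png

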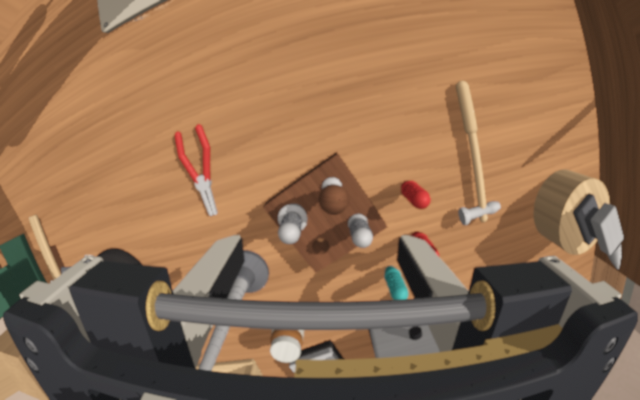

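Run:
```python
from h import *
crop("w2",250,140,400,280,5,"w2c")
```

```text
(no output)
```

View pics/w2c.png

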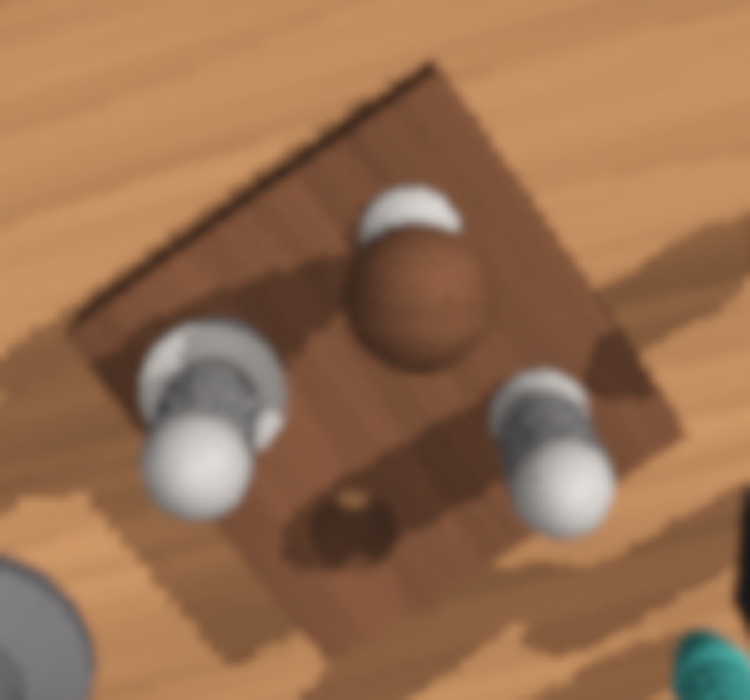

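```bash
cat > st.py <<'E'
from h import *
s,c=load("w2");T=wristT(s,c)
def P(u,v,z): return plane(*fishray(c,T,250+u/5,140+v/5),z)
cor=np.array([P(80,332,.036),P(440,72,.036),P(685,435,.036),P(330,660,.036)])
print(cor.round(4)); print("sides",np.linalg.norm(cor-np.roll(cor,-1,0),axis=1).round(4),"ctr",cor.mean(0).round(4))
e=[cor[(i+1)%4]-cor[i] for i in range(4)];print("ang",[round(np.degrees(np.arctan2(x[1],x[0])),2) for x in e])
print("free",P(353,525,.036).round(4))
print("large collar c",P(213,393,.064).round(4),"top",P(198,465,.036+.099-.014).round(4))
print("small top",P(562,485,.036+.075-.014).round(4),"pusher ball",P(418,297,.036+.07).round(4))
E
python3 st.py
```

```text
[[0.4971 0.1071 0.036 ]
 [0.4495 0.2334 0.036 ]
 [0.5802 0.2797 0.036 ]
 [0.627  0.1503 0.036 ]]
sides [0.1349 0.1387 0.1376 0.1369] ctr [0.5385 0.1926 0.036 ]
ang [np.float64(110.65), np.float64(19.52), np.float64(-70.13), np.float64(-161.62)]
free [0.5813 0.1707 0.036 ]
large collar c [0.5178 0.1462 0.064 ] top [0.517  0.1474 0.121 ]
small top [0.5582 0.2362 0.097 ] pusher ball [0.4933 0.212  0.106 ]
```

Request:
{"op": "drive_tool", "data": {"increments": [[0, -2, -18, 3, 0, 0, 0], [0, -2, -18, 3, 0, 0, 0], [0, -2, -18, 3, 0, 0, 0], [0, -2, -18, 3, 0, 0, 0], [0, -2, -18, 3, 0, 0, 0], [0, -2, -18, 3, 0, 0, 0], [0, -2, -18, 3, 0, 0, 0], [0, -2, -18, 3, 0, 0, 0], [0, -2, -18, 3, 0, 0, 0], [0, -2, -18, 3, 0, 0, 0], [0, -2, -18, 3, 0, 0, 0], [0, -2, -18, 3, 0, 0, 0], [0, -2, -18, 3, 0, 0, 0], [0, -2, -18, 3, 0, 0, 0], [0, -2, -18, 3, 0, 0, 0]]}}

```text
t: 2.8
tool_pos: [0.4104, -0.2449, 0.4184]
orientation: [-0.419, -3.113, -0.001]
force: [0.7, 0.4, 0.4]
opening: 0.0928
```

Run:
```python
from h import *
s,c=snap("w3","wrist");print(s["t"],s["tool_pos"],s["orientation"])
```

```text
2.8 [ 0.41042364 -0.24488181  0.41839852] [-4.18579176e-01 -3.11342492e+00 -1.01619816e-03]
```

View pics/w3.png

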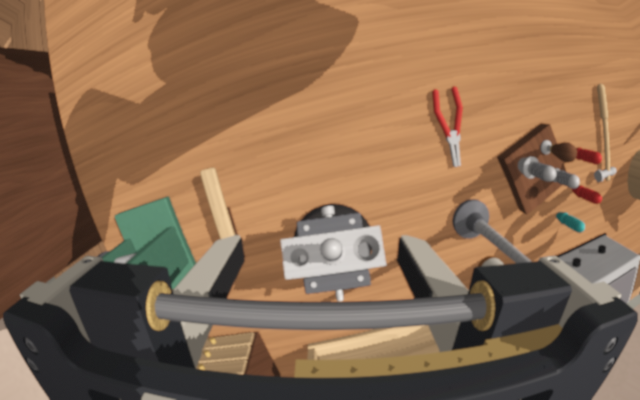

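Run:
```python
from h import *
crop("w3",265,190,405,305,5.5,"w3c");crop("s1",315,100,405,190,6.5,"s1d");crop("t1",360,170,440,240,8,"t1d")
```

```text
(no output)
```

View pics/w3c.png

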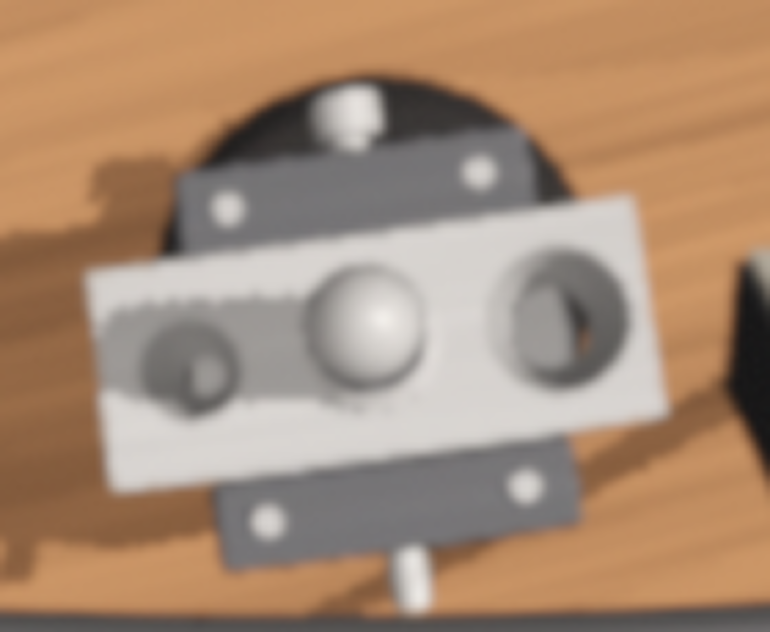

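View pics/s1d.png

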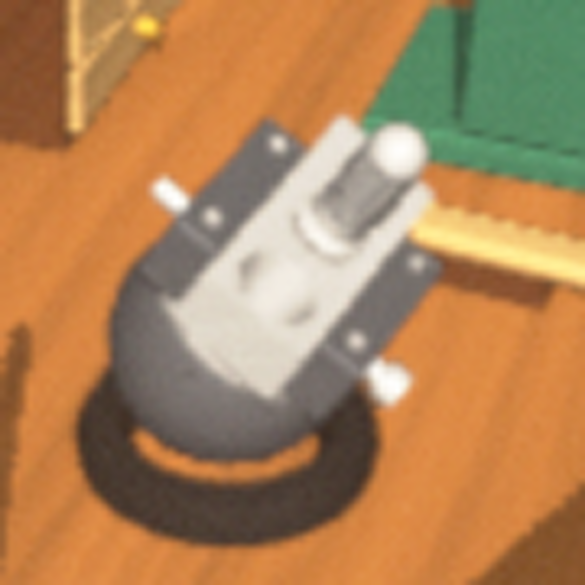

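View pics/t1d.png

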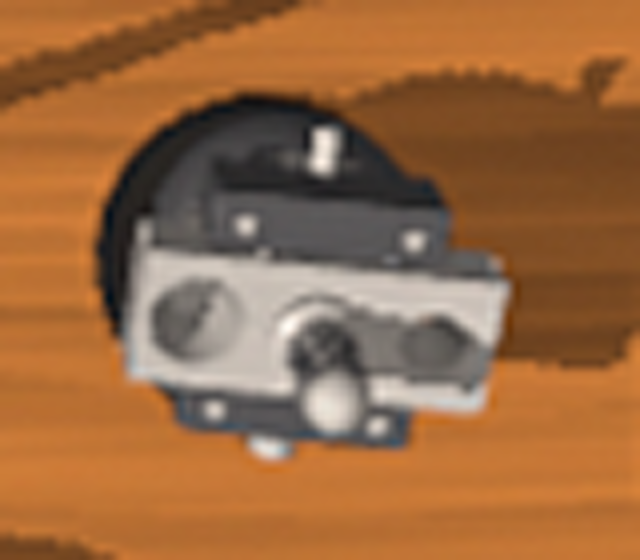

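```bash
cat > blk.py <<'E'
from h import *
from scipy.optimize import least_squares
sw,cw=load("w3");Tw=wristT(sw,cw);_,ct=load("t1");_,cs=load("s1")
W=lambda u,v:np.array([265+u/5.5,190+v/5.5]);Tp=lambda u,v:np.array([360+u/8,170+v/8]);S=lambda u,v:np.array([315+u/6.5,100+v/6.5])
obs=[]
for p,u,v in [((-30,-75,34),87,270),((-30,75,34),632,196),((30,75,34),668,412),((30,-75,34),112,492),((0,50,34),558,317),((0,-50,34),190,368),((0,0,95),366,327)]:
    obs.append((p,'w',W(u,v)))
for p,u,v in [((30,75,34),145,248),((-30,75,34),131,378),((30,-75,34),508,285),((0,0,95),332,402),((0,50,34),197,318)]: obs.append((p,'t',Tp(u,v)))
for p,u,v in [((0,0,95),398,150),((0,50,34),282,285),((30,-75,34),345,118)]: obs.append((p,'s',S(u,v)))
def frame(x,tilt): # block z leans to own -x
    return R.from_euler('z',x[3])*R.from_euler('y',-tilt)
def res(x,use='wts',raw=False):
    Rm=frame(x,x[4] if len(x)>4 else np.pi/6);out=[]
    for p,k,px in obs:
        if k not in use: continue
        P=Rm.apply(np.array(p)/1000)+x[:3]
        q=fishproj(cw,Tw,P) if k=='w' else pinproj(ct if k=='t' else cs,P)
        out.append(q-px)
    out=np.array(out);return out if raw else out.ravel()
if __name__=="__main__":
    for use in ['w','ts','wts']:
        r=least_squares(res,[.56,-.25,.14,-.1],args=(use,),loss='soft_l1')
        r5=least_squares(res,[.56,-.25,.14,-.1,.52],args=(use,))
        print(use,r.x.round(4),r5.x.round(4),np.degrees(r5.x[4]).round(1))
        print(res(r.x,use,True).round(1).tolist())
    x=r.x;Rm=frame(x,np.pi/6)
    for n,p in [("large",(0,50,34)),("mid",(0,0,34)),("middle dome",(0,0,95))]: print(n,(Rm.apply(np.array(p)/1000)+x[:3]).round(4))
    print("z",Rm.as_matrix()[:,2].round(4),"y",Rm.as_matrix()[:,1].round(4))
E
python3 blk.py
```

```text
w [ 0.5492 -0.2604  0.1196 -0.1169] [ 0.5494 -0.2604  0.1197 -0.1168  0.5286] 30.3
[[-0.0, 0.2], [0.1, -0.4], [-0.2, 0.2], [0.1, -0.5], [0.2, 0.0], [-0.0, 0.1], [-0.1, 0.2]]
ts [ 0.5476 -0.263   0.117  -0.1292] [ 0.548  -0.263   0.117  -0.127   0.5326] 30.5
[[0.5, 0.4], [-0.5, 0.2], [-0.0, 0.6], [0.6, -0.2], [-0.0, 0.6], [-0.6, 0.2], [-0.8, 0.3], [-0.2, -0.7]]
wts [ 0.5486 -0.2605  0.1202 -0.1188] [ 0.549  -0.2606  0.1204 -0.1183  0.5343] 30.6
[[-0.2, -0.0], [0.1, -0.5], [-0.2, 0.2], [-0.2, -0.7], [0.1, -0.1], [-0.3, -0.1], [-0.2, -0.0], [-0.2, 0.2], [-1.0, 0.1], [-0.6, -0.0], [0.2, -0.5], [-0.6, 0.3], [-1.1, -0.5], [-1.2, -0.2], [-0.9, -1.3]]
large [ 0.5377 -0.2088  0.1497]
mid [ 0.5318 -0.2585  0.1497]
middle dome [ 0.5015 -0.2549  0.2025]
z [-0.4965  0.0593  0.866 ] y [0.1185 0.993  0.    ]
```

```bash
cat > tgt.py <<'E'
from h import *
BO=np.array([.549,-.2605,.120]);BR=(R.from_euler('z',-.118)*R.from_euler('y',-np.pi/6))
bz=BR.as_matrix()[:,2];by=BR.as_matrix()[:,1]
def cup(y): return BO+BR.apply([0,y,.034])
MID=cup(0);LAR=cup(.05)
def tool(z,y):
    z=z/np.linalg.norm(z);y=y-z*(y@z);y/=np.linalg.norm(y);return R.from_matrix(np.array([np.cross(y,z),y,z]).T)
TB=tool(-bz,by)
h=np.radians(64.6);TS=tool(np.array([0,0,-1.]),np.array([np.cos(h),np.sin(h),0]))
FREE=np.array([.582,.171,.036]);LST=np.array([.5173,.1475,.036])
def inc(p,Rt):
    s=robot.read_state();print("t",round(float(s["t"]),2),"tcp",s["tool_pos"].round(4),"F",s["force"].round(1),"tau",s["wrist_torque"].round(2),"open",round(float(s["opening"]),4))
    print("to",np.round(p,4),"inc",((p-s["tool_pos"])/.025).round(3),(Rt*R.from_rotvec(s["orientation"]).inv()).as_rotvec().round(4))
E
python3 - <<'E'
from tgt import *
print(MID,LAR)
inc(MID+.15*bz,TB); inc(MID+.048*bz,TB)
E
```

```text
[ 0.53211822 -0.25849865  0.14944486] [ 0.53800453 -0.20884635  0.14944486]
t 2.85 tcp [ 0.4104 -0.2448  0.4185] F [ 1.1  0.8 -0.2] tau [0.   0.03 0.05] open 0.0931
to [ 0.4576 -0.2497  0.2793] inc [ 1.888 -0.193 -5.565] [-0.1006 -0.5144  0.1453]
t 2.85 tcp [ 0.4104 -0.2448  0.4185] F [ 1.1  0.8 -0.2] tau [0.   0.03 0.05] open 0.0931
to [ 0.5083 -0.2557  0.191 ] inc [ 3.914 -0.433 -9.098] [-0.1006 -0.5144  0.1453]
```

Request:
{"op": "drive_tool", "data": {"increments": [[0, 0.5, 0, -1, -0.1, -0.514, 0.145], [0, 1, 0, -2, -0.1, -0.514, 0.145], [0, 1.89, -0.19, -4, -0.1, -0.514, 0.145], [0, 1.89, -0.19, -5.56, -0.1, -0.514, 0.145], [0, 1.89, -0.19, -5.56, -0.1, -0.514, 0.145], [0, 1.89, -0.19, -5.56, -0.1, -0.514, 0.145], [0, 1.89, -0.19, -5.56, -0.1, -0.514, 0.145], [0, 1.89, -0.19, -5.56, -0.1, -0.514, 0.145], [0, 1.89, -0.19, -5.56, -0.1, -0.514, 0.145], [0, 1.89, -0.19, -5.56, -0.1, -0.514, 0.145]]}}

```text
t: 3.68
tool_pos: [0.4591, -0.2525, 0.2845]
orientation: [0.156, 2.61, -0.045]
force: [-0.3, -0.0, 0.3]
opening: 0.0934
```

Run:
```python
from tgt import *
inc(MID+.15*bz,TB)
s,c=snap("w4","wrist");T=wristT(s,c)
for P in [MID,LAR,MID+.061*bz]: print(fishproj(c,T,P).round(1))
inc(MID+.048*bz,TB)
```

```text
t 3.68 tcp [ 0.4591 -0.2525  0.2845] F [-0.3 -0.   0.3] tau [ 0.04  0.25 -0.03] open 0.0934
to [ 0.4576 -0.2497  0.2793] inc [-0.058  0.114 -0.207] [0.0029 0.0036 0.0018]
[323.2 189. ]
[373.6 189.1]
[323.8 208.4]
t 3.73 tcp [ 0.4587 -0.2523  0.2835] F [-1.6  0.5  1. ] tau [ 0.07  0.26 -0.01] open 0.0932
to [ 0.5083 -0.2557  0.191 ] inc [ 1.982 -0.134 -3.699] [0.0019 0.0027 0.002 ]
```

View pics/w4.png

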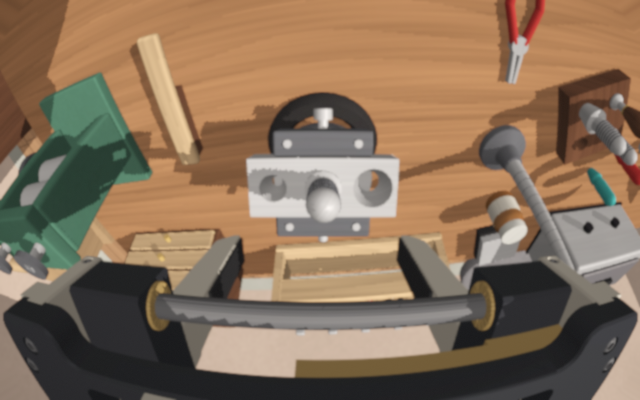

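Run:
```python
from tgt import *
crop("w4",240,145,410,245,4.5,"w4c")
```

```text
(no output)
```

View pics/w4c.png

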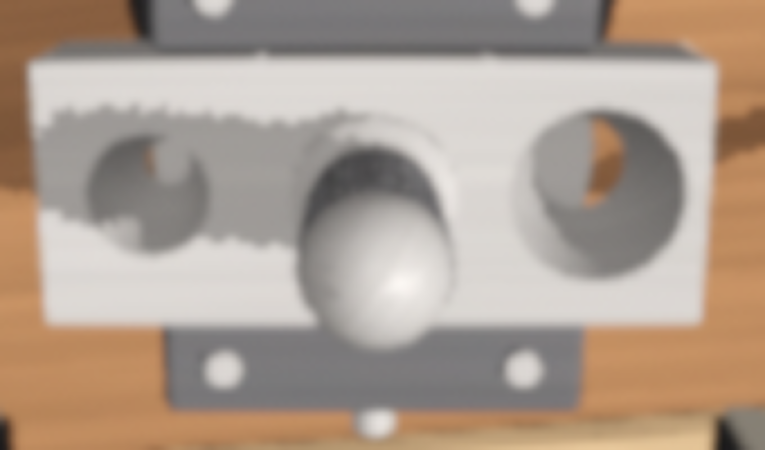

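Request:
{"op": "drive_tool", "data": {"increments": [[0, 0.3, -0.04, -0.53, 0, 0, 0], [0, 0.7, -0.08, -1.2, 0, 0, 0], [0, 1.1, -0.13, -1.9, 0, 0, 0], [0, 1.5, -0.18, -2.6, 0, 0, 0], [0, 1.5, -0.18, -2.6, 0, 0, 0], [0, 1.5, -0.18, -2.6, 0, 0, 0]]}}

```text
t: 4.23
tool_pos: [0.4949, -0.2556, 0.2146]
orientation: [0.158, 2.616, -0.038]
force: [-0.9, 1.4, -0.7]
opening: 0.0931
```

Run:
```python
from tgt import *
inc(MID+.048*bz,TB)
```

```text
t 4.23 tcp [ 0.4949 -0.2556  0.2146] F [-0.9  1.4 -0.7] tau [0.05 0.26 0.  ] open 0.0931
to [ 0.5083 -0.2557  0.191 ] inc [ 0.537 -0.003 -0.942] [-0.0029 -0.0017  0.0018]
```

Request:
{"op": "drive_tool", "data": {"increments": [[0, 0.3, 0, -0.5, 0, 0, 0], [0, 0.54, 0, -0.94, 0, 0, 0], [0, 0.54, 0, -0.94, 0, 0, 0], [0, 0.54, 0, -0.94, 0, 0, 0], [0.3, 0.54, 0, -0.94, 0, 0, 0], [0.5, 0.54, 0, -0.94, 0, 0, 0], [0.6, 0.54, 0, -0.94, 0, 0, 0], [0.8, 0.54, 0, -0.94, 0, 0, 0], [1, 0.54, 0, -0.94, 0, 0, 0], [1, 0.54, 0, -0.94, 0, 0, 0], [1, 0.54, 0, -0.94, 0, 0, 0], [1, 0.54, 0, -0.94, 0, 0, 0]], "squeeze": 40}}

```text
t: 5.23
tool_pos: [0.5081, -0.2559, 0.1911]
orientation: [0.159, 2.614, -0.04]
force: [-0.1, -0.4, -1.0]
opening: 0.0441
```

Run:
```python
from tgt import *
inc(MID+.048*bz,TB)
snap("w5","wrist")
```

```text
t 5.23 tcp [ 0.5081 -0.2559  0.1911] F [-0.1 -0.4 -1. ] tau [ 0.03  0.22 -0.04] open 0.0441
to [ 0.5083 -0.2557  0.191 ] inc [ 0.007  0.01  -0.004] [-0.0018 -0.0003  0.003 ]
```

View pics/w5.png

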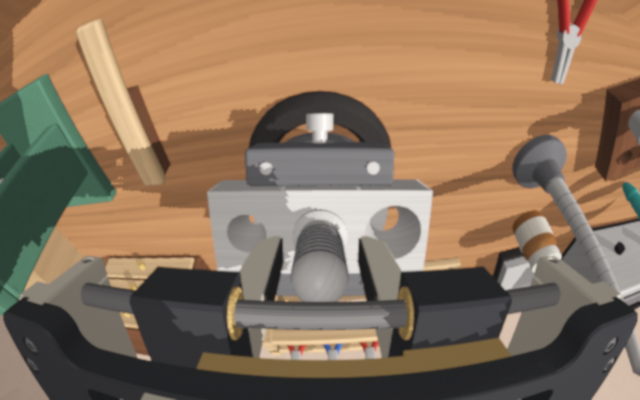

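The fingers straddle the middle punch at (320,270), centred, and are still closing (44 mm). I'll keep closing.

Request:
{"op": "drive_tool", "data": {"increments": [[1, 0, 0, 0, 0, 0, 0], [1, 0, 0, 0, 0, 0, 0], [1, 0, 0, 0, 0, 0, 0], [1, 0, 0, 0, 0, 0, 0], [1, 0, 0, 0, 0, 0, 0]]}}

```text
t: 5.7
tool_pos: [0.5081, -0.2561, 0.1912]
orientation: [0.159, 2.614, -0.041]
force: [-0.8, -1.2, 0.8]
opening: 0.0275
```

Run:
```python
from tgt import *
inc(MID+.148*bz,TB)
```

```text
t 5.7 tcp [ 0.5081 -0.2561  0.1912] F [-0.8 -1.2  0.8] tau [-0.16  0.44 -0.03] open 0.0275
to [ 0.4586 -0.2498  0.2776] inc [-1.979  0.253  3.457] [-0.0015 -0.0002  0.0031]
```

Request:
{"op": "drive_tool", "data": {"increments": [[1, -0.1, 0.013, 0.17, 0, 0, 0], [1, -0.2, 0.025, 0.35, 0, 0, 0], [1, -0.4, 0.05, 0.7, 0, 0, 0], [1, -0.8, 0.1, 1.4, 0, 0, 0], [1, -1.2, 0.15, 2.1, 0, 0, 0], [1, -1.6, 0.2, 2.8, 0, 0, 0], [1, -1.98, 0.25, 3.46, 0, 0, 0], [1, -1.98, 0.25, 3.46, 0, 0, 0], [1, -1.98, 0.25, 3.46, 0, 0, 0]]}}

```text
t: 6.45
tool_pos: [0.4586, -0.2502, 0.2791]
orientation: [0.159, 2.612, -0.043]
force: [-0.4, -0.2, -5.2]
opening: 0.0274
```

Run:
```python
from tgt import *
inc(np.array([.44,-.05,.38]),TS)
inc(FREE+[0,0,.055+.006+.08],TS)
snap("w6","wrist")
```

```text
t 6.45 tcp [ 0.4586 -0.2502  0.2791] F [-0.4 -0.2 -5.2] tau [0.12 0.63 0.04] open 0.0274
to [ 0.44 -0.05  0.38] inc [-0.745  8.008  4.036] [ 0.1472  0.5065 -0.3142]
t 6.45 tcp [ 0.4586 -0.2502  0.2791] F [-0.4 -0.2 -5.2] tau [0.12 0.63 0.04] open 0.0274
to [0.582 0.171 0.177] inc [ 4.935 16.848 -4.084] [ 0.1472  0.5065 -0.3142]
```

View pics/w6.png

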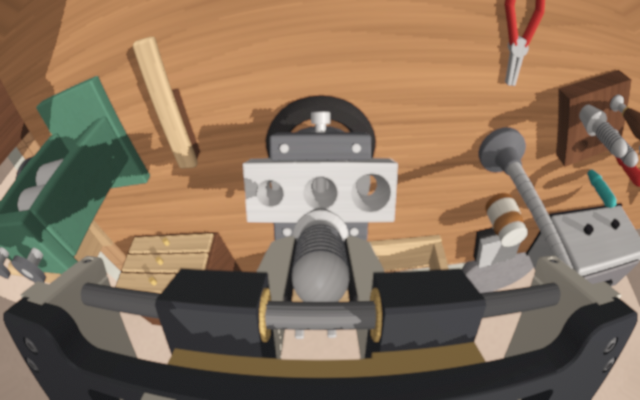

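Request:
{"op": "drive_tool", "data": {"increments": [[1, -0.75, 1.5, 2, 0.147, 0.506, -0.314], [1, -0.75, 3, 3.5, 0.147, 0.506, -0.314], [1, -0.75, 4.5, 4, 0.147, 0.506, -0.314], [1, -0.75, 6, 4, 0.147, 0.506, -0.314], [1, -0.75, 7.5, 4, 0.147, 0.506, -0.314], [1, -0.75, 9, 4, 0.147, 0.506, -0.314], [1, -0.75, 10.5, 4, 0.147, 0.506, -0.314], [1, -0.75, 12, 4, 0.147, 0.506, -0.314], [1, -0.75, 13.5, 4, 0.147, 0.506, -0.314], [1, -0.75, 15, 4, 0.147, 0.506, -0.314], [1, 0.5, 16, 4, 0.147, 0.506, -0.314], [1, 2, 16.8, 4, 0.147, 0.506, -0.314], [1, 3.5, 16.85, 3, 0.147, 0.506, -0.314], [1, 4.93, 16.85, 1.5, 0.147, 0.506, -0.314], [1, 4.93, 16.85, 0, 0.147, 0.506, -0.314], [1, 4.93, 16.85, 0, 0.147, 0.506, -0.314], [1, 4.93, 16.85, 0, 0.147, 0.506, -0.314]]}}

```text
t: 7.92
tool_pos: [0.5794, 0.1714, 0.2707]
orientation: [-0.688, -3.053, 0.003]
force: [-0.7, -0.1, -3.7]
opening: 0.0277
```

Run:
```python
from tgt import *
inc(FREE+[0,0,.054+.006+.10],TS)
s,c=snap("w7","wrist");T=wristT(s,c)
print(fishproj(c,T,FREE),fishproj(c,T,LST))
snap("s7","side"); crop("s7",240,200,360,320,5,"s7c")
snap("t7","top");crop("t7",220,170,340,250,6,"t7c")
_,cs=load("s7"); print(pinproj(cs,FREE))
```

```text
t 7.92 tcp [0.5794 0.1714 0.2707] F [-0.7 -0.1 -3.7] tau [-0.04  0.03 -0.05] open 0.0277
to [0.582 0.171 0.196] inc [ 0.104 -0.016 -2.99 ] [-0.0005 -0.0121 -0.0002]
[321.71515345 180.39652955] [281.6119605  141.77739398]
[289.37007963 259.6986941 ]
```

View pics/w7.png

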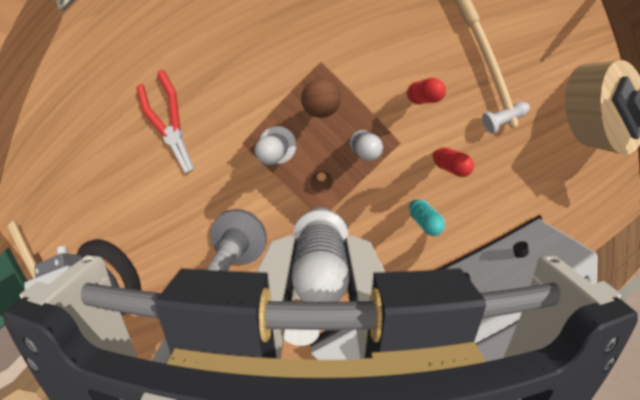

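View pics/s7c.png

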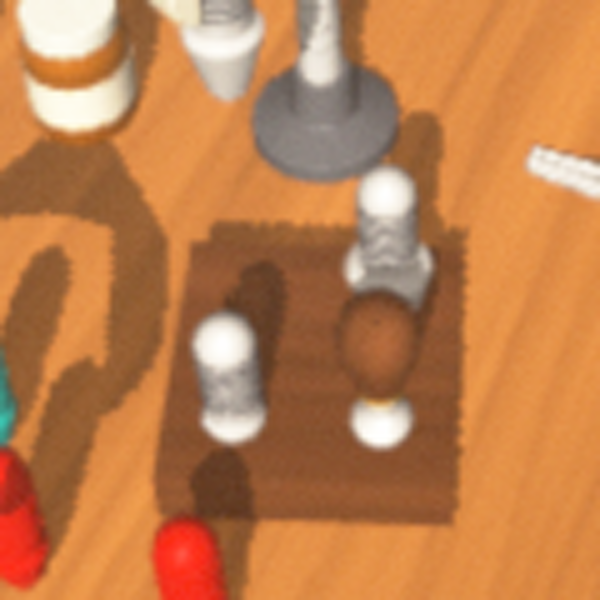

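Run:
```python
from tgt import *
crop("w7",235,55,410,220,4.4,"w7c")
```

```text
(no output)
```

View pics/w7c.png

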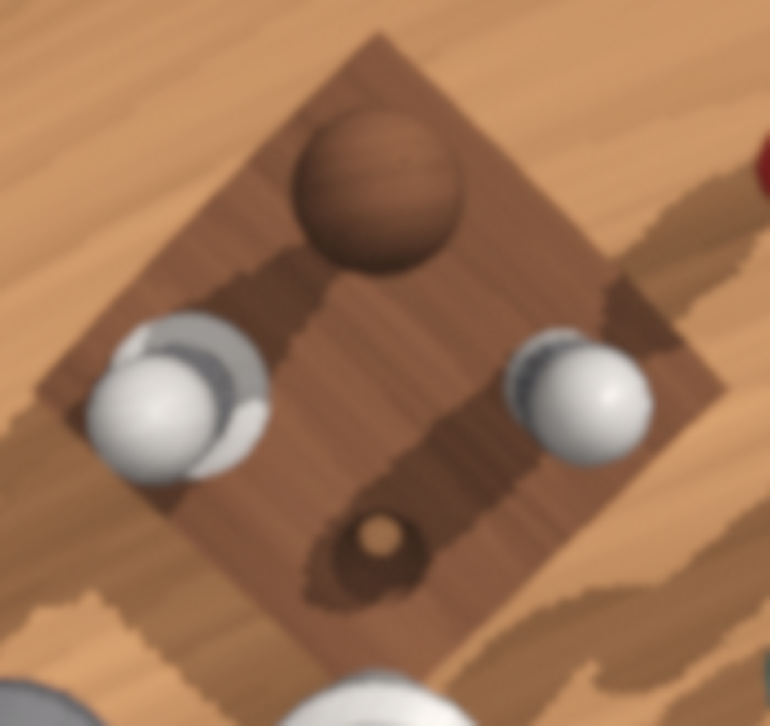

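Run:
```python
from tgt import *
s,c=load("w7");T=wristT(s,c)
def P(u,v,z): return plane(*fishray(c,T,235+u/4.4,55+v/4.4),z)
L,U,Rr=P(35,390,.036),P(380,30,.036),P(725,388,.036)
print("ctr",((L+Rr)/2).round(4),np.linalg.norm(L-Rr)/1.41421,np.degrees(np.arctan2(*(Rr-L)[1::-1])))
print("free",P(381,554,.036).round(4),"large collar",P(188,395,.064).round(4),"L top",P(155,418,.121).round(4))
inc(FREE+[0,0,.06+.04],TS)
```

```text
ctr [0.5388 0.1909 0.036 ] 0.13738718296676858 64.88401484795395
free [0.5825 0.1706 0.036 ] large collar [0.5177 0.1463 0.064 ] L top [0.5175 0.1472 0.121 ]
t 8.07 tcp [0.5822 0.172  0.28  ] F [-0.2 -0.3 -3. ] tau [-0.1  -0.05 -0.02] open 0.0276
to [0.582 0.171 0.136] inc [-0.007 -0.039 -5.76 ] [-0.0032  0.002  -0.0003]
```

Request:
{"op": "drive_tool", "data": {"increments": [[1, 0.01, -0.05, -1, 0, 0, 0], [1, 0.01, -0.05, -2, 0, 0, 0], [1, 0.01, -0.05, -3, 0, 0, 0], [1, 0.01, -0.05, -4, 0, 0, 0], [1, 0.01, -0.05, -5, 0, 0, 0], [1, 0.01, -0.05, -5.6, 0, 0, 0], [1, 0.01, -0.05, -6.0, 0, 0, 0], [1, 0.01, -0.05, -6.0, 0, 0, 0], [1, 0.01, -0.05, -6.0, 0, 0, 0], [1, 0.01, -0.05, -6.0, 0, 0, 0]]}}

```text
t: 8.9
tool_pos: [0.5837, 0.1707, 0.1306]
orientation: [0.69, 3.062, 0.006]
force: [-0.1, 0.1, -4.0]
opening: 0.0276
```

Run:
```python
from tgt import *
inc(np.array([.5825,.1708,.098]),TS)
s,c=snap("s8","side"); crop("s8",240,200,360,320,5,"s8c")
snap("w8","wrist")
```

```text
t 8.9 tcp [0.5837 0.1707 0.1306] F [-0.1  0.1 -4. ] tau [-0.01 -0.04 -0.  ] open 0.0276
to [0.5825 0.1708 0.098 ] inc [-0.049  0.005 -1.303] [-0.0034  0.0036 -0.    ]
```

View pics/s8c.png

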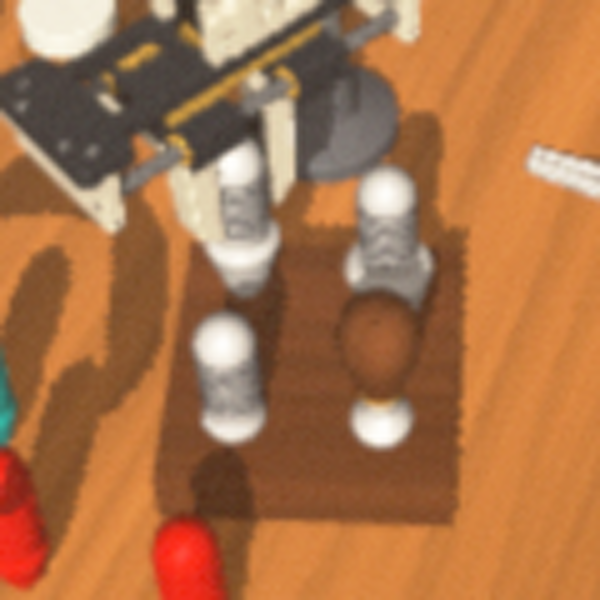

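View pics/w8.png

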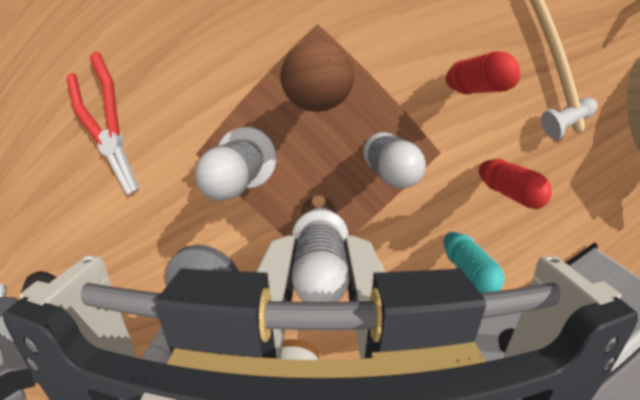

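Request:
{"op": "drive_tool", "data": {"increments": [[1, -0.05, 0, -0.3, 0, 0, 0], [1, -0.05, 0, -0.6, 0, 0, 0], [1, -0.05, 0, -0.9, 0, 0, 0], [1, -0.05, 0, -1.1, 0, 0, 0], [1, -0.05, 0, -1.1, 0, 0, 0], [1, -0.05, 0, -1.1, 0, 0, 0]]}}

```text
t: 9.5
tool_pos: [0.582, 0.1699, 0.0997]
orientation: [0.691, 3.063, 0.004]
force: [4.9, -1.4, -4.6]
opening: 0.0272
```

Request:
{"op": "drive_tool", "data": {"increments": [[1, 0, 0, -0.1, 0, 0, 0], [1, 0, 0, -0.15, 0, 0, 0], [1, 0, 0, -0.2, 0, 0, 0], [1, 0, 0, -0.2, 0, 0, 0]]}}

```text
t: 9.83
tool_pos: [0.583, 0.1697, 0.0973]
orientation: [0.691, 3.061, 0.004]
force: [2.2, -4.1, 8.9]
opening: 0.0273
```

Request:
{"op": "drive_tool", "data": {"increments": [[1, 0, 0, -0.05, 0, 0, 0], [1, 0, 0, -0.1, 0, 0, 0], [1, 0, 0, -0.1, 0, 0, 0]]}}

```text
t: 10.08
tool_pos: [0.5834, 0.1697, 0.0968]
orientation: [0.69, 3.06, 0.004]
force: [-3.9, -6.1, 21.9]
opening: 0.0274
```

Request:
{"op": "drive_tool", "data": {"increments": [[1, 0, 0, 0.06, 0, 0, 0], [1, 0, 0, 0.06, 0, 0, 0], [0.6, 0, 0, 0.06, 0, 0, 0], [0.5, 0, 0, 0.06, 0, 0, 0], [0.3, 0, 0, 0.06, 0, 0, 0], [0.2, 0, 0, 0.06, 0, 0, 0], [0.1, 0, 0, 0.06, 0, 0, 0], [0.1, 0, 0, 0.06, 0, 0, 0], [0.1, 0, 0, 0.06, 0, 0, 0], [0.1, 0, 0, 0.06, 0, 0, 0]]}}

```text
t: 10.92
tool_pos: [0.5808, 0.1703, 0.094]
orientation: [-0.69, -3.064, -0.004]
force: [1.1, 0.3, -0.3]
opening: 0.0764
```

Run:
```python
from tgt import *
inc(np.array([.5825,.1708,.098]),TS)
s,c=snap("s9","side"); crop("s9",240,180,360,320,4,"s9c")
snap("w9","wrist")
```

```text
t 10.92 tcp [0.5808 0.1703 0.094 ] F [ 1.1  0.3 -0.3] tau [-0.    0.04  0.  ] open 0.0764
to [0.5825 0.1708 0.098 ] inc [0.067 0.018 0.16 ] [-0.0025 -0.0007 -0.    ]
```

View pics/s9c.png

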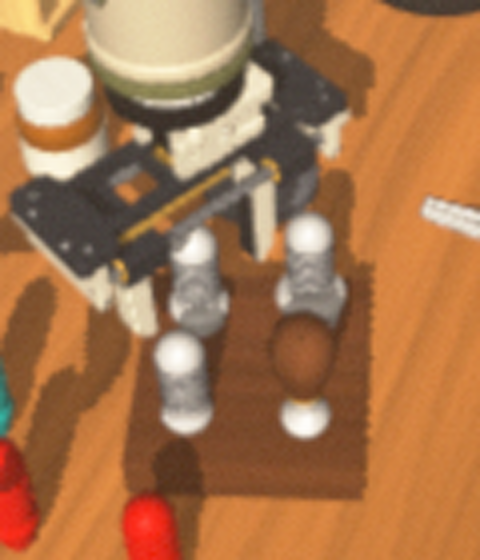

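View pics/w9.png

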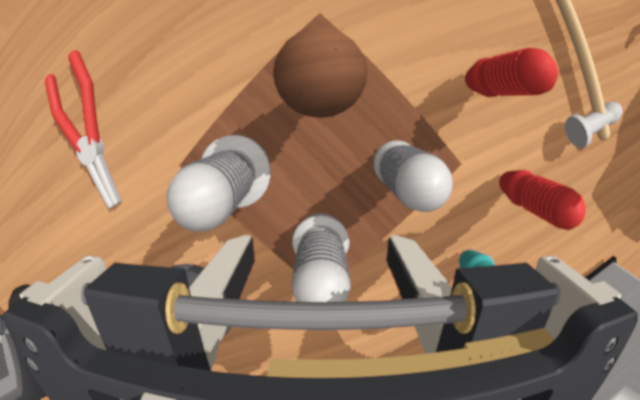

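Request:
{"op": "drive_tool", "data": {"increments": [[0.1, 0, 0, 0.3, 0, 0, 0], [0.1, 0, 0, 0.8, 0, 0, 0], [0, 0.05, 0, 1.8, 0, 0, 0], [0, 0.05, 0, 3, 0, 0, 0], [0, 0.05, 0, 4.5, 0, 0, 0], [0, -1, -0.4, 6, 0, 0, 0], [0, -2.55, -0.92, 6, 0, 0, 0], [0, -2.55, -0.92, 6, 0, 0, 0], [0, -2.55, -0.92, 6, 0, 0, 0], [0, -2.55, -0.92, 6, 0, 0, 0]]}}

```text
t: 11.85
tool_pos: [0.5176, 0.1474, 0.2453]
orientation: [0.691, 3.064, 0.005]
force: [0.3, 0.2, -0.4]
opening: 0.0931
```

Run:
```python
from tgt import *
inc(LST+[0,0,.066+.006],TS)
s,c=snap("w10","wrist");T=wristT(s,c);crop("w10",200,60,440,290,3,"w10c")
print(fishproj(c,T,LST+[0,0,.028]),fishproj(c,T,LST+[0,0,.085]))
s,c=snap("s10","side"); crop("s10",240,180,360,320,4,"s10c")
```

```text
t 11.85 tcp [0.5176 0.1474 0.2453] F [ 0.3  0.2 -0.4] tau [ 0.    0.01 -0.03] open 0.0931
to [0.5173 0.1475 0.108 ] inc [-1.400e-02  5.000e-03 -5.493e+00] [-0.0029  0.0017  0.0002]
[319.6386499  186.40265824] [319.79613951 201.77232095]
```

View pics/w10c.png

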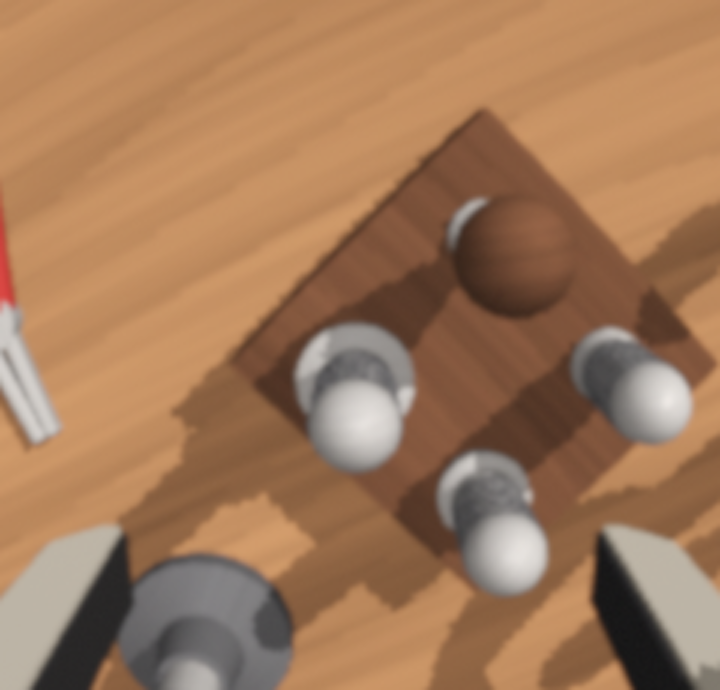

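View pics/s10c.png

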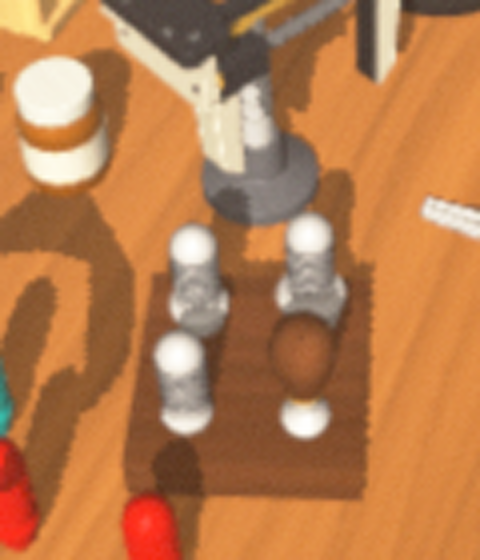

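Request:
{"op": "drive_tool", "data": {"increments": [[0, -0.01, 0, -1, 0, 0, 0], [0, -0.01, 0, -2, 0, 0, 0], [0, -0.01, 0, -3, 0, 0, 0], [0, -0.01, 0, -4, 0, 0, 0], [0, -0.01, 0, -5, 0, 0, 0], [0.2, -0.01, 0, -5.42, 0, 0, 0], [0.4, -0.01, 0, -5.42, 0, 0, 0], [0.6, -0.01, 0, -5.42, 0, 0, 0], [0.7, -0.01, 0, -5.42, 0, 0, 0], [0.8, -0.01, 0, -5.42, 0, 0, 0], [1, -0.01, 0, -5.42, 0, 0, 0], [1, -0.01, 0, -5.42, 0, 0, 0], [1, -0.01, 0, -5.42, 0, 0, 0], [1, -0.01, 0, -5.42, 0, 0, 0], [1, -0.01, 0, -5.42, 0, 0, 0], [1, -0.01, 0, -5.42, 0, 0, 0], [1, -0.01, 0, -5.42, 0, 0, 0]], "squeeze": 50}}

```text
t: 13.37
tool_pos: [0.5167, 0.1468, 0.1087]
orientation: [-0.691, -3.063, -0.002]
force: [-2.3, -3.1, 3.5]
opening: 0.0275
```

Run:
```python
from tgt import *
inc(LST+[0,0,.066+.006],TS)
```

```text
t 13.37 tcp [0.5167 0.1468 0.1087] F [-2.3 -3.1  3.5] tau [-0.86  0.52  0.04] open 0.0275
to [0.5173 0.1475 0.108 ] inc [ 0.023  0.028 -0.03 ] [-0.0015 -0.001   0.0001]
```

Request:
{"op": "drive_tool", "data": {"increments": [[1, 0, 0, 0.2, 0, 0, 0], [1, 0, 0, 0.5, 0, 0, 0], [1, 0, 0, 1.2, 0, 0, 0], [1, 0, 0, 2.2, 0, 0, 0], [1, 0, 0, 3.5, 0, 0, 0], [1, 0, 0, 5, 0, 0, 0], [1, 0, 0, 6.5, 0, 0, 0], [1, -1, -0.5, 8, 0, 0, 0], [1, -2.5, -1.5, 9, 0, 0, 0], [1, -2.5, -1.5, 9, 0, 0, 0], [1, -2.5, -1.5, 9, 0, 0, 0]]}}

```text
t: 14.28
tool_pos: [0.4536, 0.1091, 0.3376]
orientation: [0.691, 3.061, 0.006]
force: [1.4, 0.4, -6.2]
opening: 0.0272
```

Run:
```python
from tgt import *
inc(LAR+.1487*bz,TB)
s,c=snap("s11","side");cv2.imwrite
snap("w11","wrist")
```

```text
t 14.28 tcp [0.4536 0.1091 0.3376] F [ 1.4  0.4 -6.2] tau [ 0.   -0.1   0.08] open 0.0272
to [ 0.4642 -0.2001  0.2782] inc [  0.423 -12.37   -2.374] [-0.1496 -0.5013  0.3171]
```

View pics/s11.png

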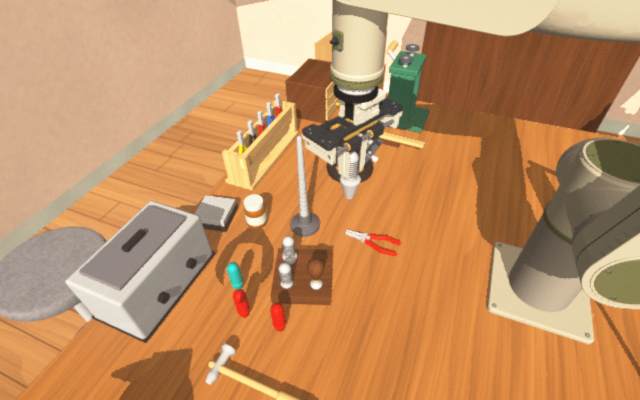

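View pics/w11.png

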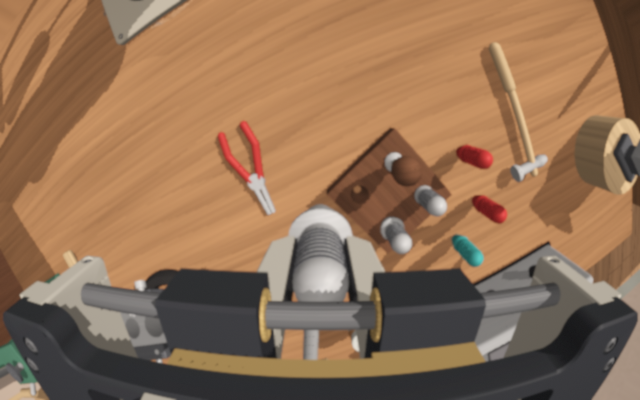

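Request:
{"op": "drive_tool", "data": {"increments": [[1, -0.5, -1.2, 0.5, 0, 0, 0], [1, -0.8, -2.5, 0.5, -0.02, -0.08, 0.05], [1, -0.8, -4, 0.5, -0.05, -0.17, 0.1], [1, -0.8, -5.5, 0.5, -0.1, -0.33, 0.21], [1, -0.8, -7, 0.5, -0.15, -0.501, 0.317], [1, -0.8, -8.5, 0.5, -0.15, -0.501, 0.317], [1, -0.5, -10, 0.2, -0.15, -0.501, 0.317], [1, -0.2, -11.5, 0, -0.15, -0.501, 0.317], [1, 0.2, -12.37, -1, -0.15, -0.501, 0.317], [1, 0.42, -12.37, -2, -0.15, -0.501, 0.317], [1, 0.42, -12.37, -2.37, -0.15, -0.501, 0.317], [1, 0.42, -12.37, -2.37, -0.15, -0.501, 0.317], [1, 0.42, -12.37, -2.37, -0.15, -0.501, 0.317], [1, 0.42, -12.37, -2.37, -0.15, -0.501, 0.317]]}}

```text
t: 15.55
tool_pos: [0.4655, -0.1988, 0.2759]
orientation: [0.153, 2.617, -0.046]
force: [0.2, -0.0, -5.5]
opening: 0.0271
```

Run:
```python
from tgt import *
inc(LAR+.0987*bz,TB)
s,c=snap("w12","wrist");T=wristT(s,c);print(fishproj(c,T,LAR),fishproj(c,T,MID),fishproj(c,T,cup(-.05)));crop("w12",180,120,420,300,3,"w12c")
s,c=snap("s12","side");crop("s12",315,100,405,190,6,"s12c")
```

```text
t 15.55 tcp [ 0.4655 -0.1988  0.2759] F [ 0.2 -0.  -5.5] tau [ 0.06  0.85 -0.01] open 0.0271
to [ 0.489  -0.203   0.2349] inc [ 0.939 -0.17  -1.641] [ 0.0033 -0.0034 -0.0004]
[318.98516706 196.20588428] [267.611586   196.08064306] [218.99740559 196.0456246 ]
```

View pics/w12c.png

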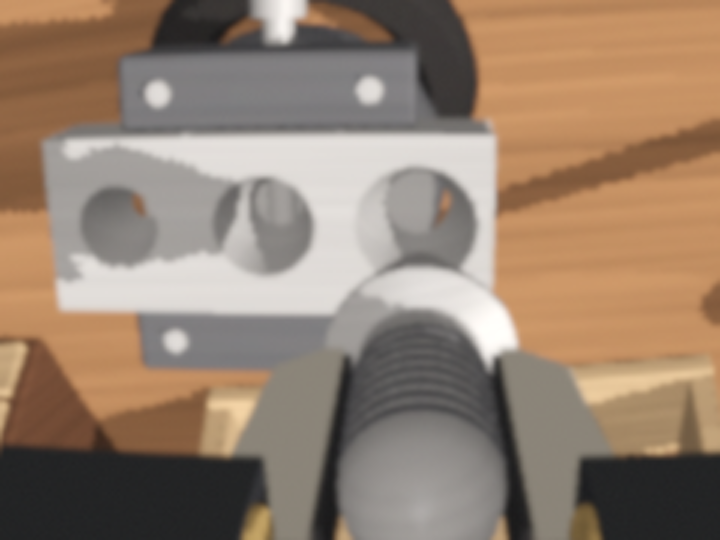

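View pics/s12c.png

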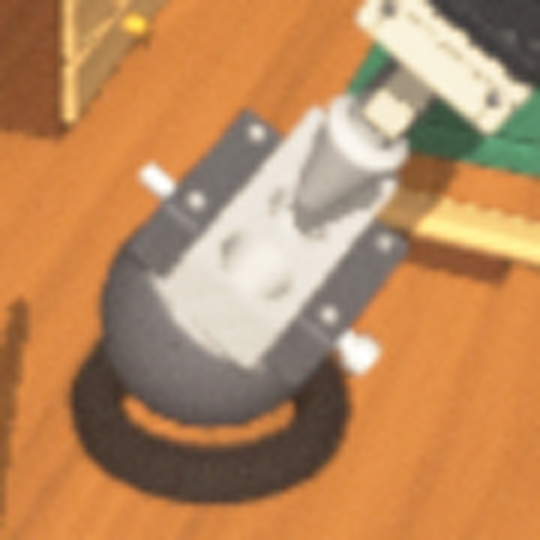

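Request:
{"op": "drive_tool", "data": {"increments": [[1, 0.3, -0.05, -0.5, 0.003, -0.003, 0], [1, 0.6, -0.11, -1.1, 0.003, -0.003, 0], [1, 0.91, -0.17, -1.65, 0.003, -0.003, 0], [1, 0.91, -0.17, -1.65, 0.003, -0.003, 0], [1, 0.91, -0.17, -1.65, 0.003, -0.003, 0], [1, 0.91, -0.17, -1.65, 0.003, -0.003, 0]]}}

```text
t: 16.15
tool_pos: [0.4881, -0.2036, 0.2349]
orientation: [0.155, 2.614, -0.042]
force: [-0.3, 0.8, -6.0]
opening: 0.0276
```

```bash
cat >> tgt.py <<'E'
LAR2=LAR-.0007*BR.as_matrix()[:,0]
E
python3 - <<'E'
from tgt import *
inc(LAR2+.0987*bz,TB);inc(LAR2+.0587*bz,TB)
s,c=snap("w13","wrist");T=wristT(s,c);print(fishproj(c,T,LAR),fishproj(c,T,MID),fishproj(c,T,cup(-.05)));crop("w13",180,120,420,300,3,"w13c")
s,c=snap("s13","side");crop("s13",315,100,405,190,6,"s13c")
E
```

```text
t 16.15 tcp [ 0.4881 -0.2036  0.2349] F [-0.3  0.8 -6. ] tau [ 0.09  0.81 -0.01] open 0.0276
to [ 0.4884 -0.203   0.2346] inc [ 0.013  0.027 -0.012] [ 0.0006 -0.0002  0.0006]
t 16.15 tcp [ 0.4881 -0.2036  0.2349] F [-0.3  0.8 -6. ] tau [ 0.09  0.81 -0.01] open 0.0276
to [ 0.5083 -0.2053  0.1999] inc [ 0.807 -0.067 -1.397] [ 0.0006 -0.0002  0.0006]
[321.04175581 212.09237119] [260.68508715 211.92837127] [204.52796808 211.52149811]
```

View pics/w13c.png

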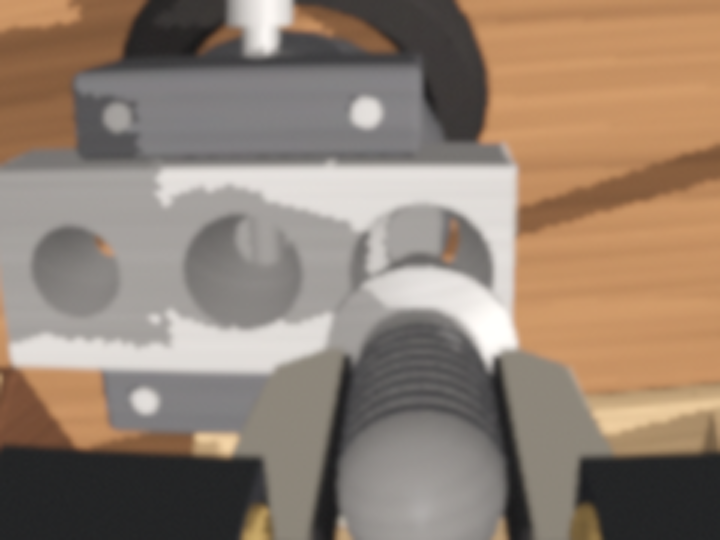

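View pics/s13c.png

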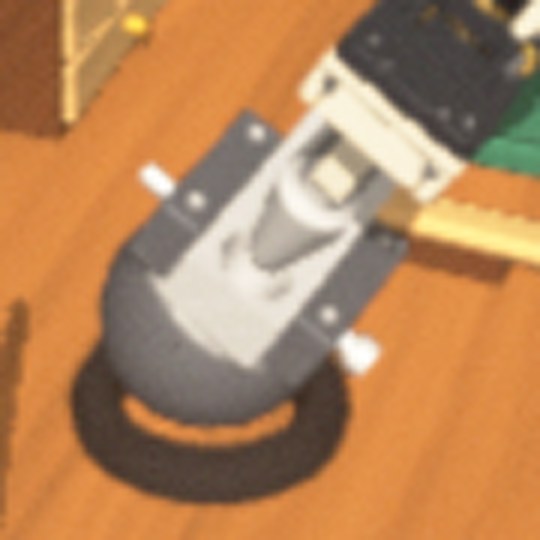

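Request:
{"op": "drive_tool", "data": {"increments": [[1, 0.2, 0, -0.35, 0, 0, 0], [1, 0.4, -0.02, -0.7, 0, 0, 0], [1, 0.6, -0.04, -1.05, 0, 0, 0], [1, 0.7, -0.06, -1.25, 0, 0, 0], [1, 0.79, -0.06, -1.4, 0, 0, 0], [1, 0.79, -0.06, -1.4, 0, 0, 0], [1, 0.79, -0.06, -1.4, 0, 0, 0]]}}

```text
t: 16.83
tool_pos: [0.5073, -0.2049, 0.1975]
orientation: [0.156, 2.617, -0.04]
force: [-0.1, -1.2, -5.6]
opening: 0.0274
```

Run:
```python
from tgt import *
inc(LAR2+.0587*bz,TB);inc(LAR2+.0487*bz,TB)
```

```text
t 16.83 tcp [ 0.5073 -0.2049  0.1975] F [-0.1 -1.2 -5.6] tau [ 0.12  0.81 -0.01] open 0.0274
to [ 0.5083 -0.2053  0.1999] inc [ 0.038 -0.015  0.095] [-0.0013 -0.0028  0.001 ]
t 16.83 tcp [ 0.5073 -0.2049  0.1975] F [-0.1 -1.2 -5.6] tau [ 0.12  0.81 -0.01] open 0.0274
to [ 0.5132 -0.2059  0.1913] inc [ 0.236 -0.039 -0.251] [-0.0013 -0.0028  0.001 ]
```

Request:
{"op": "drive_tool", "data": {"increments": [[1, 0.04, 0, -0.05, 0, 0, 0], [1, 0.08, 0, -0.1, 0, 0, 0], [1, 0.13, -0.01, -0.16, 0, 0, 0], [1, 0.13, -0.01, -0.16, 0, 0, 0]]}}

```text
t: 17.17
tool_pos: [0.5107, -0.2054, 0.1939]
orientation: [0.156, 2.616, -0.041]
force: [-0.7, 0.7, -7.0]
opening: 0.0273
```

Run:
```python
from tgt import *
inc(LAR2+.0487*bz,TB)
s=robot.read_state();print(BR.inv().apply(s["tool_pos"]-LAR2),BR.inv().apply(s["force"]))
```

```text
t 17.17 tcp [ 0.5107 -0.2054  0.1939] F [-0.7  0.7 -7. ] tau [0.06 0.88 0.  ] open 0.0273
to [ 0.5132 -0.2059  0.1913] inc [ 0.103 -0.019 -0.105] [-0.0006 -0.0019  0.0013]
[-0.00093771  0.00017529  0.05228431] [-4.16751585  0.62200095 -5.70391428]
```

Request:
{"op": "drive_tool", "data": {"increments": [[1, 0.03, -0.005, -0.04, 0, 0, 0], [1, 0.06, -0.01, -0.08, 0, 0, 0], [1, 0.06, -0.01, -0.08, 0, 0, 0], [1, 0.06, -0.01, -0.08, 0, 0, 0]]}}

```text
t: 17.5
tool_pos: [0.5121, -0.2058, 0.1921]
orientation: [0.156, 2.616, -0.042]
force: [-0.5, -0.6, -5.8]
opening: 0.0275
```

Request:
{"op": "drive_tool", "data": {"increments": [[1, 0.02, 0, -0.035, 0, 0, 0], [1, 0.04, -0.005, -0.07, 0, 0, 0], [1, 0.04, -0.005, -0.07, 0, 0, 0], [1, 0.04, -0.005, -0.07, 0, 0, 0]]}}

```text
t: 17.83
tool_pos: [0.5131, -0.2062, 0.1905]
orientation: [0.156, 2.616, -0.042]
force: [-2.2, -3.6, -5.1]
opening: 0.0275
```

Run:
```python
from tgt import *
inc(LAR2+.0487*bz,TB)
s=robot.read_state();print(BR.inv().apply(s["tool_pos"]-LAR2),BR.inv().apply(s["force"]))
```

```text
t 17.83 tcp [ 0.5131 -0.2062  0.1905] F [-2.2 -3.6 -5.1] tau [-0.41  1.2  -0.3 ] open 0.0275
to [ 0.5132 -0.2059  0.1913] inc [0.005 0.011 0.032] [ 0.0001 -0.0018  0.0016]
[-0.00048169 -0.00027685  0.04804936] [-4.10537065 -3.86647881 -3.52318822]
```

Request:
{"op": "drive_tool", "data": {"increments": [[1, 0.01, 0, -0.018, 0, 0, 0], [1, 0.02, 0, -0.035, 0, 0, 0], [1, 0.02, 0, -0.035, 0, 0, 0]]}}

```text
t: 18.08
tool_pos: [0.5134, -0.2062, 0.1904]
orientation: [0.156, 2.616, -0.043]
force: [-13.2, -0.4, 3.7]
opening: 0.0273
```

Request:
{"op": "drive_tool", "data": {"increments": [[1, 0.01, 0, -0.018, 0, 0, 0], [1, 0.02, 0, -0.035, 0, 0, 0], [1, 0.02, 0, -0.035, 0, 0, 0]]}}

```text
t: 18.33
tool_pos: [0.5137, -0.2063, 0.1903]
orientation: [0.155, 2.616, -0.043]
force: [-23.6, 1.6, 13.6]
opening: 0.0276
```

Run:
```python
from tgt import *
inc(LAR2+.0487*bz,TB)
s=robot.read_state();print(BR.inv().apply(s["tool_pos"]-LAR2),BR.inv().apply(s["force"]))
```

```text
t 18.33 tcp [ 0.5137 -0.2063  0.1903] F [-23.6   1.6  13.6] tau [ 0.37  3.07 -0.  ] open 0.0276
to [ 0.5132 -0.2059  0.1913] inc [-0.021  0.017  0.04 ] [ 0.0008 -0.0023  0.0008]
[-1.44469117e-05 -3.50759171e-04  4.75417863e-02] [-13.66542021  -1.22259343  23.57277332]
```

Run:
```python
import numpy as np
from scipy.optimize import minimize_scalar
t14=np.tan(np.radians(14))
# punch points: tip at 0; nose r10 rounded, taper to r21 at 52 ; r = 21-(52-s)*t14 (>= r of nose)
s=np.linspace(0,70,281);r=np.where(s<=52,21-(52-s)*t14,21-(s-52)*7/18)
r=np.minimum(r,np.where(s<10,np.sqrt(np.maximum(100-(10-s)**2,0)),99))
ph=np.linspace(0,2*np.pi,121)
S,PH=np.meshgrid(s,ph);Rr=np.broadcast_to(r,S.shape)
P=np.stack([Rr*np.cos(PH),Rr*np.sin(PH),S-48],-1).reshape(-1,3) # mouth at 0
def pen(th,lift,dx):
    c,si=np.cos(th),np.sin(th)
    x=c*P[:,0]+si*(P[:,2]+48)+dx;z=-si*P[:,0]+c*(P[:,2]+48)-48+lift;y=P[:,1]
    m=(z<=0)&(z>=-34);return np.max(np.hypot(x,y)[m]-(20+z[m]*t14)) if m.any() else -1
for deg in [0,2,4,6,8,10]:
    th=np.radians(deg)
    for lift in np.arange(0,60,.5):
        f=min(pen(th,lift,dx) for dx in np.arange(-25,10,.5))
        if f<0.15: print(deg,lift);break
```

```text
0 0.0
2 2.5
4 5.5
6 7.5
8 9.5
10 12.0
```

Request:
{"op": "drive_tool", "data": {"increments": [[1, -0.027, 0.005, 0.02, 0, 0, 0], [1, -0.027, 0.005, 0.02, 0, 0, 0], [1, -0.027, 0.005, 0.02, 0, 0, 0]]}}

```text
t: 18.58
tool_pos: [0.5134, -0.2062, 0.1902]
orientation: [0.156, 2.615, -0.043]
force: [-12.0, -0.4, 5.6]
opening: 0.0275
```

```bash
cat > st2.py <<'E'
from tgt import *
s=robot.read_state();print("t",s["t"],"block-frame tcp mm",(1e3*BR.inv().apply(s["tool_pos"]-LAR2)).round(2),"F",BR.inv().apply(s["force"]).round(1),"tau",BR.inv().apply(s["wrist_torque"]).round(2),"rotdev(block)",np.degrees(BR.inv().apply((R.from_rotvec(s["orientation"])*TB.inv()).as_rotvec())).round(2),s["opening"])
E
python3 st2.py
python3 - <<'E'
from tgt import *
print(bz*.183, BR.as_matrix()[:,0]*1)
s,c=snap("w14","wrist");crop("w14",180,120,420,300,3,"w14c")
s,c=snap("s14","side");crop("s14",315,100,405,190,6,"s14c")
E
```

```text
t 18.5833 block-frame tcp mm [-0.39 -0.29 47.69] F [-7.5 -1.9 10.8] tau [-0.38  1.97 -0.03] rotdev(block) [-0.08  0.09 -0.04] 0.02745623804058529
[-0.09086372  0.01077196  0.15848265] [ 0.86000313 -0.10195401  0.5       ]
```

View pics/s14c.png

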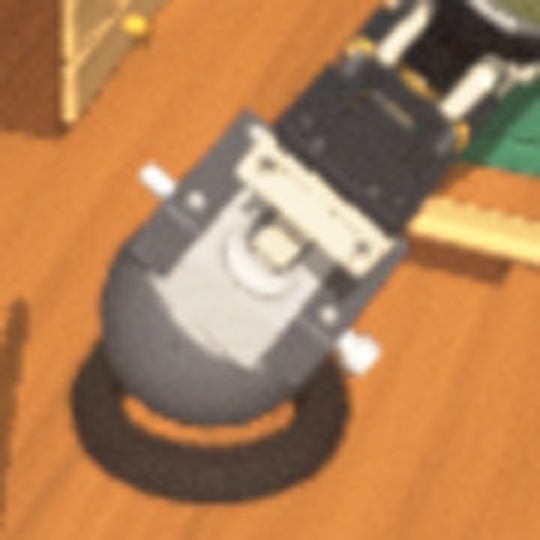

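View pics/w14c.png

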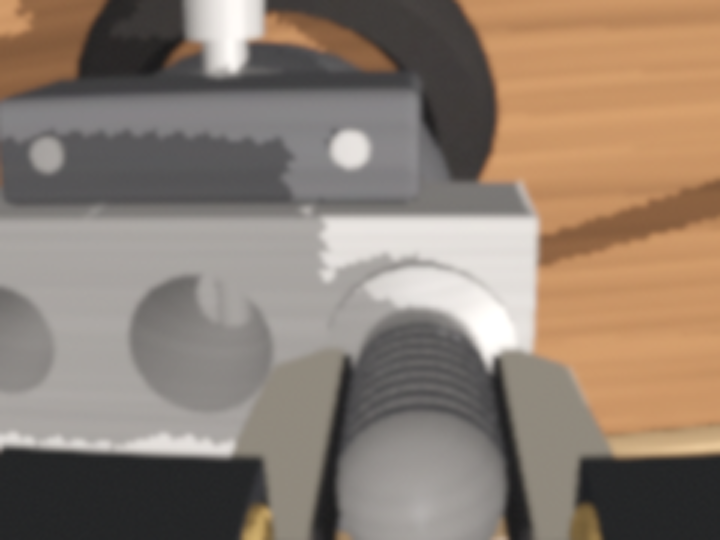

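The punch is seated, with its collar just proud of the mouth at (422,290). First I'll turn it about its own axis in the seat.

Request:
{"op": "drive_tool", "data": {"increments": [[1, 0, 0, 0, -0.025, 0.003, 0.043], [1, 0, 0, 0, -0.05, 0.006, 0.087], [1, 0, 0, 0, -0.075, 0.009, 0.13], [1, 0, 0, 0, -0.091, 0.011, 0.158], [1, 0, 0, 0, -0.091, 0.011, 0.158], [1, 0, 0, 0, -0.091, 0.011, 0.158]]}}

```text
t: 19.18
tool_pos: [0.5134, -0.2064, 0.1902]
orientation: [-0.084, 2.622, -0.108]
force: [-13.6, -2.0, 5.1]
opening: 0.0275
```

```bash
python3 st2.py
```

```text
t 19.1833 block-frame tcp mm [-0.34 -0.47 47.71] F [-8.9 -3.5 11. ] tau [-0.47  2.04  0.03] rotdev(block) [-0.13  0.1  10.45] 0.027500619557153685
```

Request:
{"op": "drive_tool", "data": {"increments": [[1, 0, 0, 0, 0.025, -0.003, -0.043], [1, 0, 0, 0, 0.05, -0.006, -0.087], [1, 0, 0, 0, 0.075, -0.009, -0.13], [1, 0, 0, 0, 0.091, -0.011, -0.158], [1, 0, 0, 0, 0.091, -0.011, -0.158], [1, 0, 0, 0, 0.091, -0.011, -0.158]]}}

```text
t: 19.68
tool_pos: [0.5134, -0.2063, 0.1903]
orientation: [0.156, 2.615, -0.043]
force: [-12.2, -0.7, 4.6]
opening: 0.0275
```

```bash
python3 st2.py
python3 - <<'E'
import numpy as np
t14=np.tan(np.radians(14))
s=np.linspace(0,70,281);r=np.where(s<=52,21-(52-s)*t14,21-(s-52)*7/18)
r=np.minimum(r,np.where(s<10,np.sqrt(np.maximum(100-(10-s)**2,0)),99))
ph=np.linspace(0,2*np.pi,121)
S,PH=np.meshgrid(s,ph);Rr=np.broadcast_to(r,S.shape)
P=np.stack([Rr*np.cos(PH),Rr*np.sin(PH),S],-1).reshape(-1,3)
def pen(th,lift,dx):
    c,si=np.cos(th),np.sin(th)
    x=c*P[:,0]+si*P[:,2]+dx;z=-si*P[:,0]+c*P[:,2]-48+lift;y=P[:,1]
    m=(z<=0)&(z>=-34);return np.max(np.hypot(x,y)[m]-(20+z[m]*t14))
for deg in [0,2,4,6,8,9,10]:
    th=np.radians(deg);best=None
    for lift in np.arange(0,20,.5):
        fs=[(pen(th,lift,dx),dx) for dx in np.arange(-14,3,.25)]
        f=min(fs)
        if f[0]<0.1: best=(lift,f);break
    L=best[0]+ (1 if deg else 0);dx=min((pen(th,L,d),d) for d in np.arange(-14,3,.25))
    print(deg,best,"at lift+1:",dx,"TCP lat",round(dx[1]+96.7*np.sin(th),2),"ax",round(L+96.7*(np.cos(th)-1),2))
E
```

```text
t 19.6833 block-frame tcp mm [-0.3  -0.32 47.7 ] F [-8.1 -2.1 10. ] tau [-0.35  1.99 -0.1 ] rotdev(block) [-0.08  0.08 -0.06] 0.027530385589816943
0 (np.float64(0.0), (np.float64(0.0026879886272830333), np.float64(0.0))) at lift+1: (np.float64(0.0026879886272830333), np.float64(0.0)) TCP lat 0.0 ax 0.0
2 (np.float64(3.0), (np.float64(0.006364464641553269), np.float64(-1.0))) at lift+1: (np.float64(-0.2800325430266781), np.float64(-1.0)) TCP lat 2.37 ax 3.94
4 (np.float64(5.5), (np.float64(-0.01886290439186311), np.float64(-2.25))) at lift+1: (np.float64(-0.3303018592780411), np.float64(-2.0)) TCP lat 4.75 ax 6.26
6 (np.float64(7.5), (np.float64(0.016740155718736105), np.float64(-3.0))) at lift+1: (np.float64(-0.3436142651342493), np.float64(-3.0)) TCP lat 7.11 ax 7.97
8 (np.float64(9.5), (np.float64(0.04451686689352208), np.float64(-4.0))) at lift+1: (np.float64(-0.2146960026702942), np.float64(-3.75)) TCP lat 9.71 ax 9.56
9 (np.float64(11.0), (np.float64(-0.08754775885331512), np.float64(-4.25))) at lift+1: (np.float64(-0.49550860437131306), np.float64(-4.25)) TCP lat 10.88 ax 10.81
10 (np.float64(11.5), (np.float64(-0.011060296643961465), np.float64(-4.75))) at lift+1: (np.float64(-0.28488218800660015), np.float64(-4.75)) TCP lat 12.04 ax 11.03
```

The turn went to 10.45° while fully home and came back, with no binding torque. "Rock" also reads as tilting. On a cone, a 10° lean lets the punch ride up about 12 mm of its 48 mm, so it never leaves the cup. I'll do that lean gently too, following the taper.

Request:
{"op": "drive_tool", "data": {"increments": [[1, -0.034, 0.05, 0.07, -0.015, 0.002, -0.009], [1, -0.067, 0.103, 0.14, -0.03, 0.004, -0.0175], [1, -0.085, 0.15, 0.18, -0.045, 0.005, -0.026], [1, -0.102, 0.203, 0.22, -0.06, 0.007, -0.035], [1, -0.102, 0.203, 0.22, -0.06, 0.007, -0.035]]}}

```text
t: 20.1
tool_pos: [0.5111, -0.2007, 0.1951]
orientation: [0.181, 2.615, -0.135]
force: [-3.2, -7.1, -4.7]
opening: 0.0274
```

```bash
python3 st2.py
```

```text
t 20.1 block-frame tcp mm [-0.45  4.89 53.41] F [-4.4 -7.4 -2.9] tau [-1.38  1.11 -0.09] rotdev(block) [-4.12  0.05 -0.04] 0.02741894498304968
```

Request:
{"op": "drive_tool", "data": {"increments": [[1, -0.012, 0.049, 0.029, -0.015, 0.002, -0.009], [1, -0.023, 0.098, 0.058, -0.03, 0.004, -0.0175], [1, -0.033, 0.15, 0.086, -0.045, 0.005, -0.026], [1, -0.042, 0.205, 0.114, -0.06, 0.007, -0.035], [1, -0.051, 0.253, 0.14, -0.075, 0.009, -0.044], [1, -0.06, 0.3, 0.165, -0.09, 0.0107, -0.0524], [1, -0.06, 0.3, 0.165, -0.09, 0.0107, -0.0524], [1, -0.06, 0.3, 0.165, -0.09, 0.0107, -0.0524]]}}

```text
t: 20.77
tool_pos: [0.5095, -0.193, 0.1989]
orientation: [0.216, 2.61, -0.269]
force: [-2.8, -3.6, -4.3]
opening: 0.0275
```

```bash
python3 st2.py
```

```text
t 20.7667 block-frame tcp mm [-0.68 12.38 57.93] F [-4.2 -3.9 -2.6] tau [-0.69  0.95 -0.14] rotdev(block) [-9.98  0.09 -0.04] 0.027522689407093317
```

Request:
{"op": "drive_tool", "data": {"increments": [[1, 0.009, -0.047, -0.025, 0.015, -0.002, 0.009], [1, 0.018, -0.095, -0.05, 0.03, -0.0036, 0.0175], [1, 0.027, -0.15, -0.08, 0.045, -0.005, 0.026], [1, 0.037, -0.2, -0.107, 0.06, -0.007, 0.035], [1, 0.048, -0.25, -0.135, 0.075, -0.009, 0.044], [1, 0.06, -0.3, -0.16, 0.09, -0.0107, 0.0524], [1, 0.077, -0.35, -0.2, 0.105, -0.0125, 0.061], [1, 0.095, -0.4, -0.25, 0.12, -0.014, 0.07], [1, 0.11, -0.45, -0.29, 0.135, -0.016, 0.0787], [1, 0.135, -0.503, -0.33, 0.15, -0.0178, 0.0873], [1, 0.135, -0.503, -0.33, 0.15, -0.0178, 0.0873], [1, 0.135, -0.503, -0.33, 0.15, -0.0178, 0.0873]]}}

```text
t: 21.77
tool_pos: [0.5129, -0.2062, 0.1906]
orientation: [0.158, 2.615, -0.041]
force: [-0.1, -2.3, -5.2]
opening: 0.0274
```

```bash
python3 st2.py
```

```text
t 21.7667 block-frame tcp mm [-0.61 -0.31 48.25] F [-2.4 -2.3 -4.6] tau [-0.6   0.8   0.02] rotdev(block) [-0.03  0.07 -0.13] 0.02743996846355368
```

Request:
{"op": "drive_tool", "data": {"increments": [[1, 0.01, 0, -0.018, 0, 0, 0], [1, 0.02, 0, -0.035, 0, 0, 0], [1, 0.03, -0.003, -0.053, 0, 0, 0], [1, 0.04, -0.004, -0.07, 0, 0, 0], [1, 0.04, -0.004, -0.07, 0, 0, 0], [1, 0.04, -0.004, -0.07, 0, 0, 0]]}}

```text
t: 22.27
tool_pos: [0.5136, -0.2062, 0.1903]
orientation: [0.155, 2.616, -0.044]
force: [-19.7, -0.2, 8.9]
opening: 0.0276
```

```bash
python3 st2.py
```

```text
t 22.2667 block-frame tcp mm [-0.12 -0.25 47.64] F [-12.5  -2.5  17.5] tau [-0.45  2.57 -0.04] rotdev(block) [-0.11  0.09  0.02] 0.027629081814056138
```

Request:
{"op": "drive_tool", "data": {"increments": [[1, -0.045, 0.005, 0.03, 0, 0, 0], [1, -0.045, 0.005, 0.03, 0, 0, 0], [0.65, -0.045, 0.005, 0.03, 0, 0, 0], [0.6, -0.045, 0.005, 0.03, 0, 0, 0], [0.5, -0.045, 0.005, 0.03, 0, 0, 0], [0.3, -0.045, 0.005, 0.03, 0, 0, 0], [0.1, -0.045, 0.005, 0.03, 0, 0, 0], [0, -0.045, 0.005, 0.03, 0, 0, 0], [0, -0.045, 0.005, 0.03, 0, 0, 0], [0, -0.045, 0.005, 0.03, 0, 0, 0], [0, -0.045, 0.005, 0.03, 0, 0, 0]]}}

```text
t: 23.18
tool_pos: [0.5127, -0.2057, 0.1895]
orientation: [0.156, 2.616, -0.041]
force: [-0.5, 1.3, 0.1]
opening: 0.0792
```

Request:
{"op": "drive_tool", "data": {"increments": [[0, -0.2, 0.02, 0.35, 0, 0, 0], [0, -0.5, 0.06, 0.87, 0, 0, 0], [0, -1, 0.12, 1.74, 0, 0, 0], [0, -1.5, 0.18, 2.6, 0, 0, 0], [0, -2.2, 0.26, 3.8, 0, 0, 0], [0, -3, 0.35, 5.2, 0, 0, 0], [0, -3, 0.35, 5.2, 0, 0, 0], [0, -3, 0.35, 5.2, 0, 0, 0], [0, -3, 0.35, 5.2, 0, 0, 0]]}}

```text
t: 23.93
tool_pos: [0.4375, -0.1971, 0.3199]
orientation: [0.157, 2.615, -0.043]
force: [0.3, -0.7, -0.8]
opening: 0.0931
```

```bash
python3 st2.py
python3 - <<'E'
from tgt import *
s,c=snap("w15","wrist");T=wristT(s,c);crop("w15",220,120,420,270,4,"w15c");print("collar pred px",fishproj(c,T,LAR2+.004*bz),"dome ctr",fishproj(c,T,LAR2+.061*bz),"mouth",fishproj(c,T,LAR2))
s,c=snap("s15","side");print("side dome pred",pinproj(c,LAR2+.061*bz))
E
```

```text
t 23.9333 block-frame tcp mm [-1.7100e+00 -1.6000e-01  1.9826e+02] F [-0.  -0.7 -0.8] tau [-0.06  0.23  0.  ] rotdev(block) [-0.08  0.05 -0.08] 0.09306581850263801
collar pred px [320.41348156 185.65106772] dome ctr [320.43141063 200.10150493] mouth [320.41242142 184.80847715]
side dome pred [368.09610984 131.32016171]
```

View pics/w15c.png

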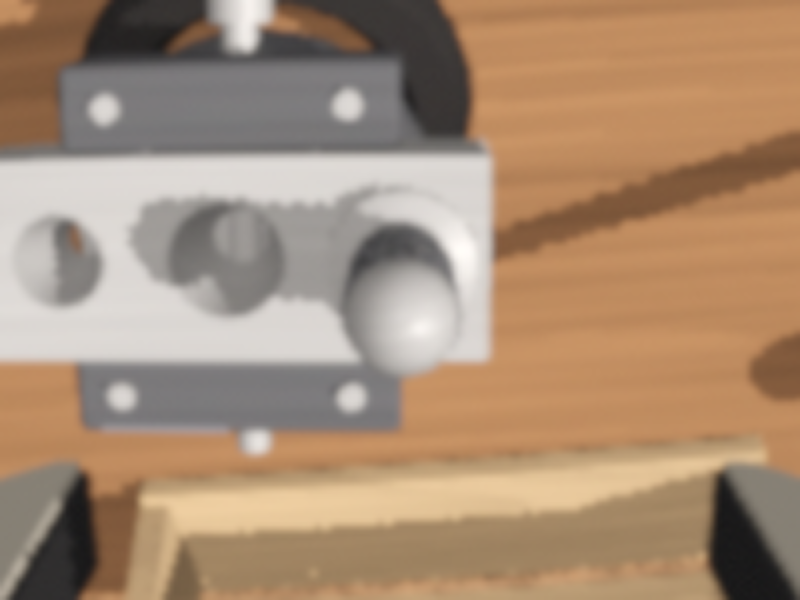

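View pics/s15.png

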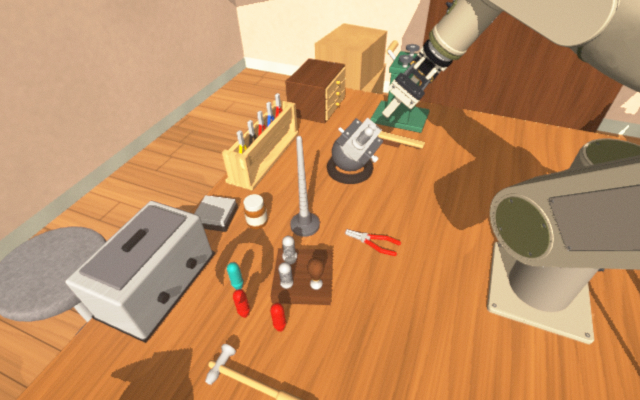

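The large punch is standing in the large cup: its dome is at (320.5,199) against a predicted (320.4,200). The middle, small and pusher tools stand upright in the stand, and nothing else has moved. I'm handing it in.

```bash
python3 -c "
from plant import robot
print(robot.close_job())"
```

```text
the job is handed in; nothing more can be done
None
```

The block is changed over to the large punch and the job is handed in at about 24 s of robot time.

- **Middle punch:** I drew it out along the cup's axis and stood it upright in the stand's free hole. The pictures afterwards show it parallel to the other tools.
- **Large punch:** I took it from the stand and pressed it into the large cup in small steps until the axial force rose to about 24 N. The tool stopped within about 1 mm of the depth I had worked out for fully home.
- **Rocking:** "Rock" could mean turning or tilting, so I did both.
    - **Turn:** I turned the tool 10.45° about the cup's axis with the punch fully home. There was almost no binding torque.
    - **Lean:** I then leaned it 10.0°. On a cone that lets the punch ride up, here about 12 mm of its 48 mm. If any lift counts as drawing it out, this part went against your instruction.
- **Seated again:** I pressed it back to the same depth as before, to within 0.1 mm, and let go.

**Last checks:** the large punch's domed end lies within about 1 pixel of where it should be when fully home. I saw nothing else on the bench moved, and the gripper was clear. The forces I read stayed under about 25 N. Image and arm disagreed by about 1 mm across the cup, which the taper took up.

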